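# Stack the drying trays clear of each other and start the drying fan

## Robot

A 6-joint arm with a two-finger parallel gripper is mounted at the origin on the work surface. World frame = base frame: x ahead of the robot, y to its left, z up, the work surface at z = 0. Lengths are in m, angles in rad, forces in N, time in s.
With the tool pointing down it reaches from about 0.375 to 0.975 m from the base axis. Payload 3.8 kg.
Tool frame: the origin (TCP) lies midway between the tips of the shut fingers; the grasp point (between the pads) lies 19 mm behind it; z points along the fingers, y is the direction in which the jaws open and shut (so a half turn about z gives the same grasp; the last joint's range is limited). The gripper opens to 85 mm and grips with 20 to 120 N. Pads are 22 mm wide; open, the fingers measure 114 mm over their backs; the gripper's body (76 mm by 85 mm) begins 54 mm behind the grasp point. The pads swing forward as they close: fully open they stand 13 mm farther back than shut.
Start: joints at [-1.221, 0.264, 1.604, -0, 1.274, -0.037], TCP at [0.255, -0.625, 0.231] pointing down, gripper open.
Joint ranges: [-2.63, 2.63], [-0.94, 2.18], [0.31, 2.57], [-1.31, 4.45], [0, 2.66], [-2.55, 2.55]. Speed limits (rad/s): [2.57, 2.57, 3.14, 3.14, 3.14, 3.14].

## Interface

Orientations are given as a rotation vector (axis times angle).
In Python, from workcell import readout, read_camera, camera_params, bot gives the robot as it stands.
- The arm moves only by the tool apply_moves, never from a script. Its argument "plan" is a list that holds one entry, the list of rows, each a list of 7 numbers: the shift along the tool's x, y, z each as a share of 1000 mm, from -1 to 1, then the turn, a rotation vector about the tool's x, y, z each as a share of pi rad, from -1 to 1, then the gripper command: -1 is fully open, 1 is shut, values between are in proportion. A call has exactly 8 rows; each row is the pose to reach, as a shift and turn from the pose commanded when the call began, along the tool's axes at that moment, turning the shorter way round; what a row does not reach only later rows make up. A row lasts 1/12 s, in which the tool goes at most 41.7 mm and 7.16 degrees, less where a joint would pass 70% of its speed; a pose out of reach is approached as far as the arm can. A call with a number of a shift or a turn outside -1 to 1 is refused whole. A call with a gripper value outside its range is refused whole. The fingers move at their own pace and stop on an object; "force" is the grip in N (left out, the last holds). Time passes only in rows, so rows that repeat a pose let the fingers close, or fill a call up. It gives the time, the measured TCP pose, the force and the opening at its end, in the units of the state.
- readout.read_state(): the state, without advancing time (a new reading comes with each control period).
- read_camera(name): name is "side" or "top"; returns the picture (420x560x3 uint8, red, green, blue); there is no depth.
- camera_params(name): a dict with "fovy" (degrees; the focal length in pixels is half the picture's height over the tangent of half this angle, whatever the lens; pixels are square), "cx", "cy" (the principal point, pixels), "k1" (the pictures are not rectified: a ray, as slopes to the right and down, at radius r is drawn at 1 + k1 r^2 times it, then the intrinsics apply), "rvec" (rotation vector, rad) and "tvec" (3), from world to camera coordinates, as OpenCV has them. Camera axes: x right, y down, z forward; pixel columns grow to the right and rows downward; lengths in m; the calibration is good to about 2 mm. A picture is of the moment at which its call begins. camera_params takes no time and is no camera call.
- bot.finish_job(): hands the job in, once; it reports no verdict.
The state is a dict: "time": time; "q": joint angles; "joint_vel": joint speeds; "joint_torque": joint torques, N m; "tool_pos": TCP position; "tcp_rot": TCP orientation; "wrist_force": force on the tool from outside, world axes, zero at the start; "torque": the same for the moment, N m; "width": opening from 0.0 (shut) to 1.0 (fully open).
Only numpy, scipy, OpenCV 4.12 (cv2) and the standard library are available. Lean on these libraries where they do the work, as an engineer would, in place of code of your own. Each camera call takes 0.05 s, during which the arm holds its last target.

## Task

Dry the two trays of shells: set the blue tray squarely on top of the white one, turned end for end (yellow ends opposite) so that it stands level on the rim lugs with an air gap instead of nesting, and let go of it, leaving the white tray where it stands. Then switch the fan on by nudging the orange ridge of its slide switch, under the wire guard, across its detent to the green end until it stays there; push gently, and leave the other things on the desk alone.

Things in the scene. Friction and masses are not known exactly. Their poses are not given: they have to be found in the camera images.
- tray_up: Blue stack-nest drying tray, loose, about 0.2 kg, the one to move. Origin: centre of underside, z up. Rim 167 mm long (x) x 63 mm wide (y), foot 150 x 46 mm, 45 mm high, walls 3 mm, flaring; shells fixed to the floor, under 17 mm high. A vertical band 16 mm deep round the outside just below the rim is the place to grip, across the 63 mm. Yellow strip on the +x end.
- tray_up_yellow (a point): middle of the top of the blue tray's yellow end strip (85 mm from the tray's middle along its +x, 45 mm above its underside); the strip stands out to 88 mm
- tray_up_rim (a point): centre of the blue tray's mouth, 45 mm above its underside: 90 mm above the desk when it stands on the white tray's lugs, only about 68 mm when wrongly nested in it
- tray_low: White tray, same shape, size, origin, axes and yellow +x end as the blue one; loose, about 0.35 kg, standing on the desk beside the fan's outlet grille. Its long walls have slots in the outside at x = +45 and -25 mm (20 mm wide, 9 mm deep), closed at the rim by flat lugs 14 mm wide reaching inward to 17 mm from the centre line, tops level with the rim.
- tray_low_yellow (a point): middle of the top of the white tray's yellow end strip (85 mm from the tray's middle along its +x, 45 mm above its underside)
- fan: Fixed white drying fan. Origin: centre of the housing's underside; x points back, away from the front, y to the outlet grille (left), z up. Housing 120 (x) x 160 (y) x 170 mm high, carry handle to 200 mm. In front (x -61 to -148 mm) a grey control panel 146 mm wide slopes down to the front, 25 degrees from level. Green square on it at y = +50 (on), red at -50 (off).
- guard_mid (a point): middle of the foremost rod of the knock guard over the switch: three steel rods along the fan's y, 6 mm thick, 154 mm long, axes 19 mm apart, level, 102 mm above the desk, at fan x = -119, -100, -81 mm, between side cheeks at y = +-77 (5 mm thick, 106 mm high, x -123 to -55). Open to the front: fingers tilted about 40 degrees, pointing back and down, pass in front of this rod.
- switch_mid (a point): middle of the slide switch's way at panel level, for the panel's middle setting: fan x = -105, y = 0, 40 mm above the desk; axes as the fan's. The stiff panel is set anywhere within 6 mm of this along its normal (tilted 25 degrees to the front), switch and all: look or feel. Orange ridge: 7 mm thick (y), 24 mm long up the slope, 4.5 mm above the panel, at y = -7 off, +7 on; rest flush.
- fan_switch (a joint): slide position in m: 0 is off (red end), 0.014 is on (green end), along the fan's +y. An over-centre detent holds it at either end: about 7 N to start it, less up to the middle (0.007), past which it snaps by itself to the far end.
- mug: Bystander, to be left alone: white mug with a dark lid, 80 mm wide, 92 mm high. Origin: centre of the underside.
- pen_tin: Bystander, to be left alone: metal tin with pens, 72 mm wide, 150 mm high. Origin: centre of the underside.
- wash_bottle: Bystander, to be left alone: clear bottle with blue cap, 60 mm wide, 140 mm high. Origin: centre of the underside.
- jar: Bystander, to be left alone: amber glass jar, 64 mm wide, 75 mm high. Origin: centre of the underside.
- clear_tub: Bystander, to be left alone: clear open box, 110 x 130 x 70 mm high. Origin: centre of the underside.
- mouse: Bystander, to be left alone: grey computer mouse, 105 x 62 x 22 mm. Origin: centre of the underside.
- notebook: Bystander, to be left alone: green notebook, 150 x 105 x 16 mm. Origin: centre of the underside.
Mind the look-alikes: they are no part of the job. Of the things like the tray_up, leave any that is red; of the rest the smaller one is meant.

How it is judged:
On the way, in this order (a step that is already met when the one before it is completed fails the run):
1. the blue tray stands released on the lugs of the white one, turned end for end (z of tray_up_rim in the frame of tray_low between 0.084 and 0.096 m and x of tray_up in the frame of tray_low between -0.012 and 0.012 m and y of tray_up in the frame of tray_low between -0.008 and 0.008 m and x of tray_up_yellow in the frame of tray_low below -0.05 m and angle between the x axis of tray_up and the x axis of tray_low, either way round below 0.12 rad and angle between each of tray_up, tray_low's own z axis and vertical below 0.06 rad and linear speed of tray_up below 0.02 m/s and contact force between each of the arm, the fingers and tray_up below 0.05 N), for 0.3 s.
2. the fan's slide switch is across its detent at the green end (value of joint fan_switch above 0.012 m), for 0.2 s.
At the end, for the whole second after the job is handed in: Blue tray released, still and level (0.06 rad) on the white tray's lugs (rim 84 to 96 mm above its underside), yellow ends opposite, within 12 mm lengthwise, 8 mm sideways, 0.12 rad; white tray upright, within 30 mm of its start; switch past 12 of its 14 mm (all of step 1 and distance of tray_low from where it was at the start of the episode below 0.03 m and value of joint fan_switch above 0.012 m); the robot touches nothing.
It fails at once if the robot presses or pushes on the fan or its switch harder than 40 N (contact force between any of the fingers, the arm and fan above 40 N).
It fails at once if the white tray is shoved more than 50 mm (distance of tray_low from where it was at the start of the episode above 0.05 m).
It fails at once if another thing on the desk is moved more than 40 mm (distance of any of mug, pen_tin, wash_bottle, jar, clear_tub, mouse, notebook from where it was at the start of the episode above 0.04 m).
It also fails if it takes over 64 s, if anything falls off the work surface, if the arm or the gripper's body presses on something with over 40 N, if the wrist force passes 120 N, or if a joint passes its speed limit or range.

## Working session

There is one attempt and no reset: what is moved stays moved. The work goes in short steps, Python scripts to look and compute and a tool call to move; the robot and the scene stay as the last step left them, time stands still between calls to the robot, and variables do not carry over. Pictures are saved under pics/ and viewed, and the job is handed in when it is done.

Besides the shell and the picture viewer there is one more tool, called after "Emit:" by a JSON object that holds its "method" and its "body", one argument or row to a line. apply_moves: Moves the arm, as the interface text tells. Shift numbers are shares of 1000 mm and turn numbers shares of pi rad, none past 1 either way. Its arguments: {"type":"object","properties":{"plan":{"type":"array","items":{"type":"array","items":{"type":"array","items":{"type":"number","minimum":-1,"maximum":1}}}},"force":{"type":"number"}},"required":["plan"]}

```bash
ls; mkdir -p pics; python3 - <<'E'
from workcell import readout, read_camera, camera_params, bot
import cv2
print(readout.read_state())
for n in("side","top"):
    print(camera_params(n))
    cv2.imwrite(f"pics/{n}0.png",read_camera(n)[:,:,::-1])
E
```

```text
pics
{'time': 0.0, 'q': array([-1.22086416e+00,  2.64762204e-01,  1.60537980e+00,  1.59191964e-05,
        1.27371276e+00, -3.69064561e-02]), 'joint_vel': array([ 3.18369532e-04,  7.96135925e-04,  8.62291098e-05,  1.36728188e-05,
       -1.16179172e-03, -6.55396799e-04]), 'joint_torque': array([ 9.71329755e-04, -5.15108585e+01, -3.67315257e+01,  6.70788864e-06,
        1.31217009e-02,  2.18337868e-05]), 'tool_pos': array([ 0.25439807, -0.62442807,  0.22995281]), 'tcp_rot': array([-3.08081677e+00, -6.03425838e-01,  5.29883594e-04]), 'wrist_force': array([-0.11972749, -0.00256124,  0.22646296]), 'torque': array([-0.01969848, -0.01032783,  0.01300419]), 'width': 0.9980879949978748}
{'fovy': 56.703209400738935, 'cx': 277.1691413765143, 'cy': 204.6672056577897, 'k1': -0.10311117584258347, 'rvec': array([ 0.57569132, -2.75308712,  1.00736769]), 'tvec': array([0.43267451, 0.20563073, 1.19364262])}
{'fovy': 43.344606695943206, 'cx': 283.24697540846506, 'cy': 210.37264315286478, 'k1': -0.004078158006176429, 'rvec': array([ 2.16981335, -2.1628552 ,  0.11027072]), 'tvec': array([-0.00974706,  0.49721186,  1.68548637])}
```

View pics/side0.png

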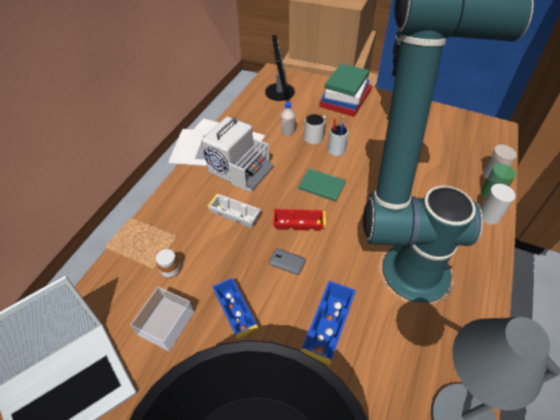

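View pics/top0.png

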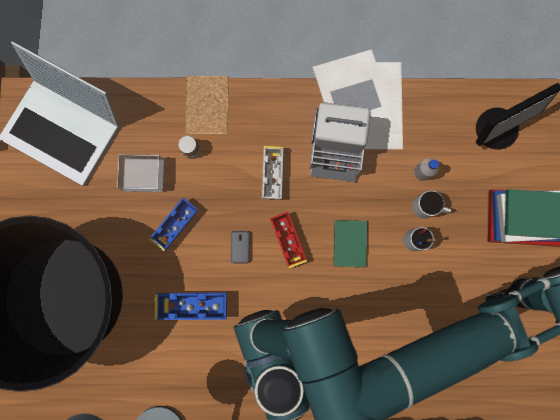

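```bash
cat > h.py <<'E'
import numpy as np, cv2
from workcell import readout, read_camera, camera_params, bot
def P(n):
    c=camera_params(n); f=210/np.tan(np.radians(c['fovy']/2))
    K=np.array([[f,0,c['cx']],[0,f,c['cy']],[0,0,1]]); return K,np.array([c['k1'],0,0,0,0.]),c['rvec'],c['tvec']
def proj(n,X):
    K,d,r,t=P(n); return cv2.projectPoints(np.atleast_2d(np.array(X,float)),r,t,K,d)[0].reshape(-1,2)
def unproj(n,uv,z):
    K,d,r,t=P(n); R=cv2.Rodrigues(r)[0]
    p=cv2.undistortPoints(np.atleast_2d(np.array(uv,float)).reshape(-1,1,2),K,d).reshape(-1,2)
    C=-R.T@t; D=np.c_[p,np.ones(len(p))]@R
    return C+D*((z-C[2])/D[:,2])[:,None]
def tri(uv):  # dict cam->px
    A=[];b=[]
    for n,q in uv.items():
        c=unproj(n,q,0)[0]; K,d,r,t=P(n); C=-cv2.Rodrigues(r)[0].T@t
        u=(c-C)/np.linalg.norm(c-C); M=np.eye(3)-np.outer(u,u); A.append(M);b.append(M@C)
    return np.linalg.solve(sum(A),sum(b))
def crop(img,x0,y0,x1,y1,s,fn):
    cv2.imwrite(fn,cv2.resize(img[y0:y1,x0:x1],None,fx=s,fy=s,interpolation=cv2.INTER_CUBIC))
E
python3 - <<'E'
from h import *
t=cv2.imread('pics/top0.png');s=cv2.imread('pics/side0.png')
crop(t,140,190,240,330,4,'pics/c1.png')
crop(t,250,90,380,190,6,'pics/c2.png')
crop(s,195,105,285,235,4,'pics/c3.png')
crop(s,200,270,360,370,5,'pics/c4.png')
for n in("top","side"):
    K,d,r,tt=P(n);print(n,-cv2.Rodrigues(r)[0].T@tt,K[0,0])
E
```

```text
top [ 0.31860617 -0.0133189   1.72814689] 528.4501321919936
side [0.13465449 0.73325926 1.04808061] 389.1722030164159
```

View pics/c1.png

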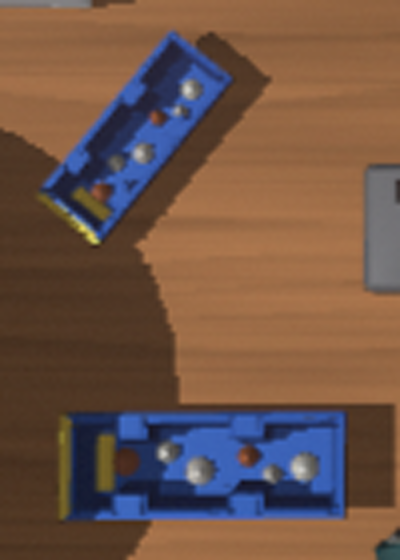

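View pics/c2.png

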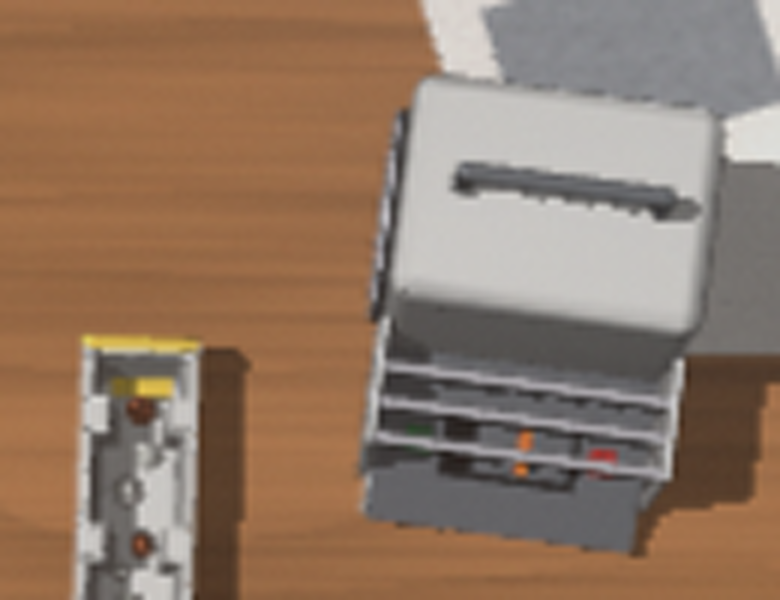

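View pics/c3.png

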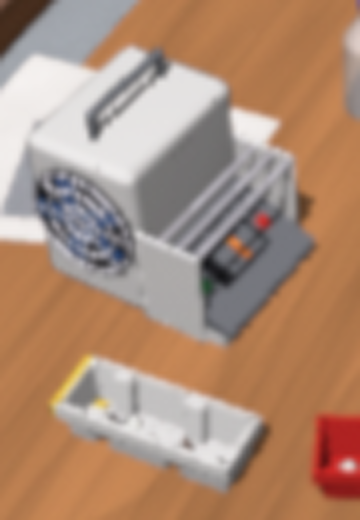

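View pics/c4.png

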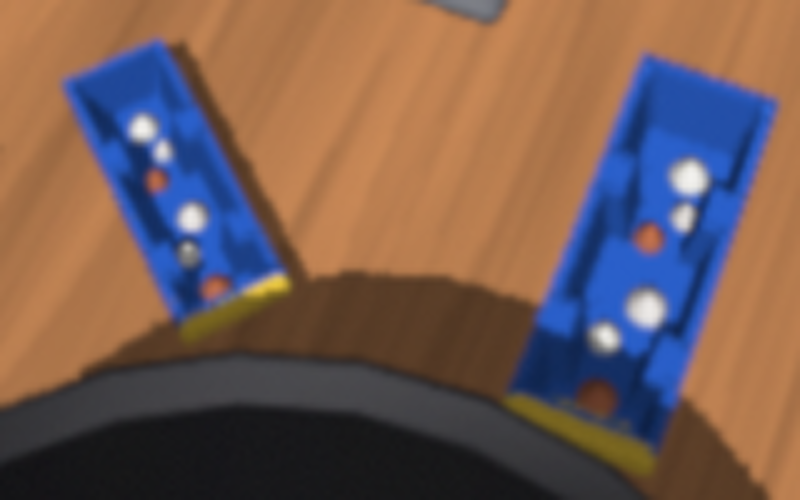

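```bash
python3 - <<'E'
from h import *
t=cv2.imread('pics/top0.png');s=cv2.imread('pics/side0.png')
crop(t,0,200,160,400,3,'pics/c5.png')
for z in (0.2,.4,.5,.6,.7,.8):
    c=unproj('top',[[37,302],[122,297]],z); r=np.linalg.norm(c[1]-c[0])
    a=np.linspace(0,2*np.pi,13)[:-1]
    pts=np.c_[c[0][0]+r*np.cos(a),c[0][1]+r*np.sin(a),np.full(12,z)]
    q=proj('side',pts).round()
    print(z,c[0],r,[tuple(map(int,x)) for x in q])
E
```

```text
0.2 [0.21313515 0.695209   0.2       ] 0.24367858285233623 [(145, 414), (124, 481), (139, 552), (191, 604), (265, 619), (335, 591), (377, 528), (380, 454), (350, 392), (301, 355), (245, 347), (189, 367)]
0.4 [0.22693893 0.60247866 0.4       ] 0.21178654615488846 [(151, 342), (128, 407), (142, 481), (196, 538), (276, 554), (352, 520), (393, 453), (393, 379), (361, 320), (311, 286), (253, 279), (196, 298)]
0.5 [0.23384082 0.55611349 0.5       ] 0.19584052780616443 [(155, 295), (132, 358), (145, 430), (200, 488), (285, 504), (362, 468), (403, 401), (401, 329), (368, 274), (316, 242), (258, 235), (201, 253)]
0.6 [0.24074271 0.50974832 0.6       ] 0.17989450945744062 [(161, 238), (137, 296), (150, 364), (207, 420), (295, 435), (374, 400), (414, 335), (410, 269), (375, 218), (323, 189), (264, 183), (208, 199)]
0.7 [0.2476446  0.46338315 0.7       ] 0.16394849110871657 [(169, 168), (145, 219), (158, 280), (217, 330), (308, 344), (388, 311), (426, 253), (420, 195), (384, 151), (331, 126), (272, 120), (215, 135)]
0.8 [0.25454649 0.41701798 0.8       ] 0.14800247275999268 [(180, 84), (156, 124), (170, 172), (230, 213), (323, 223), (404, 197), (440, 150), (431, 104), (393, 70), (340, 50), (281, 46), (225, 57)]
```

View pics/c5.png

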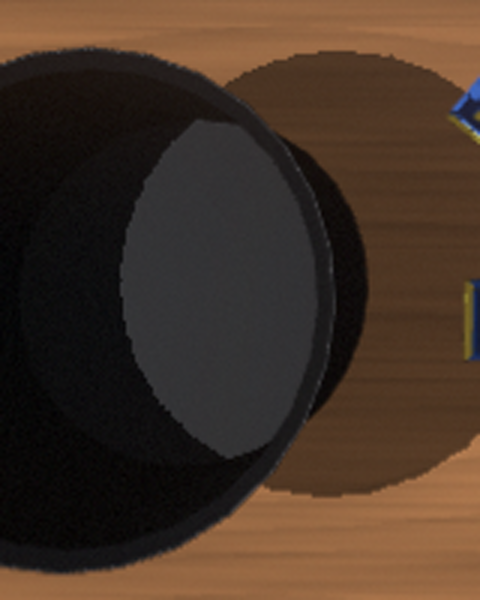

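```bash
cat >> h.py <<'E'
def traypts(x,y,th,z0=0.):
    c,s=np.cos(th),np.sin(th);R=np.array([[c,-s],[s,c]])
    o=[]
    for X,Y,Z in [(83.5,31.5,45),(-83.5,31.5,45),(-83.5,-31.5,45),(83.5,-31.5,45),(75,23,0),(-75,23,0),(-75,-23,0),(75,-23,0),(88,0,45)]:
        p=R@np.array([X,Y])/1000; o.append([x+p[0],y+p[1],z0+Z/1000])
    return np.array(o)
def overlay(n,img,pose,win,s,fn,z0=0.):
    x0,y0,x1,y1=win
    im=cv2.resize(img[y0:y1,x0:x1],None,fx=s,fy=s,interpolation=cv2.INTER_CUBIC)
    q=((proj(n,traypts(*pose,z0=z0))-[x0,y0]+.5)*s).round().astype(int)
    cv2.polylines(im,[q[:4]],True,(0,255,0),1);cv2.polylines(im,[q[4:8]],True,(255,0,255),1);cv2.circle(im,tuple(map(int,q[8])),3,(0,0,255),1)
    cv2.imwrite(fn,im)
E
python3 - <<'E'
from h import *
t=cv2.imread('pics/top0.png');s=cv2.imread('pics/side0.png')
def tray(c): # c: far+y..., order yellowA,yellowB,farA,farB
    p=unproj('top',c,.045); m=p.mean(0); d=(p[0]+p[1]-p[2]-p[3])[:2]; 
    print('tray',m,np.arctan2(d[1],d[0]),np.linalg.norm(d)/2,np.linalg.norm(p[0]-p[1]),np.linalg.norm(p[2]-p[3]))
    return m[0],m[1],np.arctan2(d[1],d[0])
b=tray([[165,250.7],[150,238.2],[183.2,198.2],[198,209.5]])
w=tray([[263.7,147.5],[283.2,147.5],[262.5,198],[283,198.5]])
print(tray([[156,293],[156,320],[226.5,293],[226.5,320]]))
overlay('top',t,b,(140,190,210,260),8,'pics/o1.png')
overlay('side',s,b,(205,270,265,340),8,'pics/o2.png')
overlay('top',t,w,(245,140,305,210),8,'pics/o3.png')
overlay('side',s,w,(200,185,270,235),8,'pics/o4.png')
a=cv2.imread
E
python3 - <<'E'
import cv2,numpy as np
L=[cv2.imread(f'pics/o{i}.png') for i in (1,2,3,4)]
H=[cv2.copyMakeBorder(i,0,600-i.shape[0],0,0,cv2.BORDER_CONSTANT) for i in L]
cv2.imwrite('pics/o12.png',cv2.resize(np.hstack(H[:2]),(780,450)));cv2.imwrite('pics/o34.png',cv2.resize(np.hstack(H[2:]),(780,450)))
E
```

```text
tray [0.45017535 0.34049085 0.045     ] 2.4748669170986175 0.16599726860085812 0.06293468882679845 0.060466443839722814
tray [0.61723452 0.02494228 0.045     ] -0.008258287629211316 0.16592026783248817 0.06325050045185875 0.06584281075204919
tray [0.19049945 0.28012508 0.045     ] 1.5746061293257332 0.22187288294212487 0.08384938320552159 0.08378399826373943
(np.float64(0.1904994549863838), np.float64(0.28012508487269044), np.float64(1.5746061293257332))
```

View pics/o12.png

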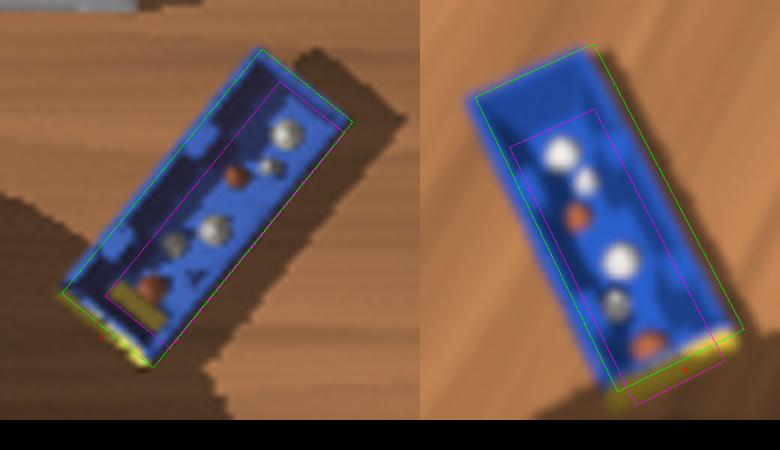

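View pics/o34.png

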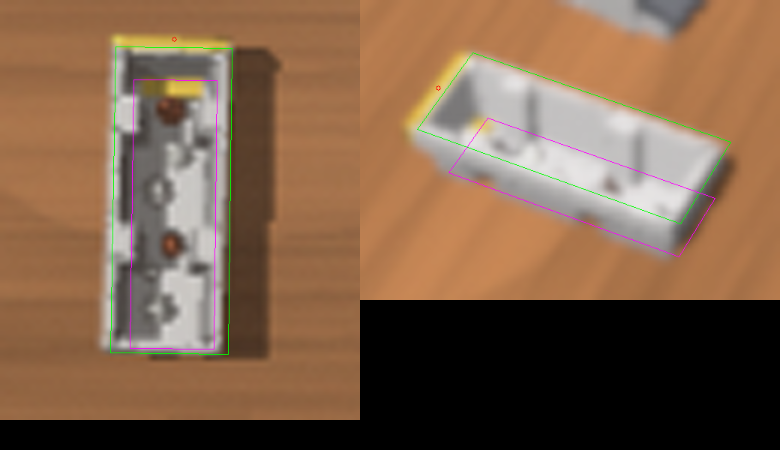

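```bash
python3 - <<'E'
from h import *
t=cv2.imread('pics/top0.png');s=cv2.imread('pics/side0.png')
def g(im,w,k):
    x0,y0,x1,y1=w
    a=cv2.resize(im[y0:y1,x0:x1],None,fx=k,fy=k,interpolation=cv2.INTER_NEAREST)
    a=(255*(a/255.)**.6).astype(np.uint8)
    for i in range(x0,x1,10): cv2.line(a,((i-x0)*k,0),((i-x0)*k,a.shape[0]),(255,255,255),1); cv2.putText(a,str(i),((i-x0)*k+1,10),0,.35,(0,255,255),1)
    for i in range(y0,y1,10): cv2.line(a,(0,(i-y0)*k),(a.shape[1],(i-y0)*k),(255,255,255),1);cv2.putText(a,str(i),(0,(i-y0)*k+10),0,.35,(0,255,255),1)
    return a
cv2.imwrite('pics/g1.png',g(t,(145,190,205,255),9))
cv2.imwrite('pics/g2.png',g(s,(205,270,265,340),8))
cv2.imwrite('pics/g3.png',g(t,(255,140,295,205),9))
cv2.imwrite('pics/g4.png',g(s,(200,185,270,235),10))
E
```

```text
(no output)
```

View pics/g1.png

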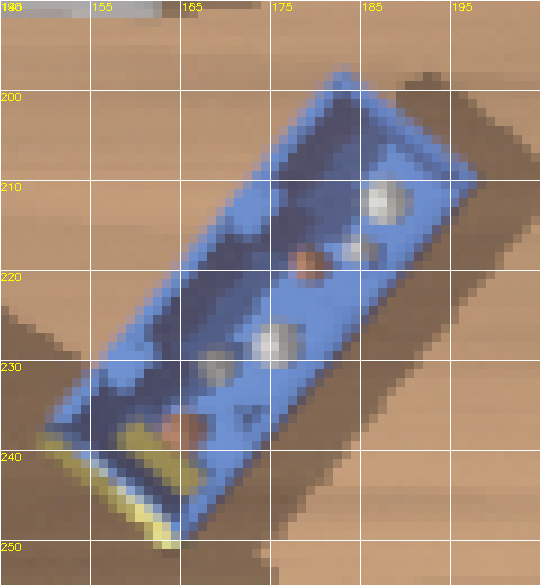

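View pics/g2.png

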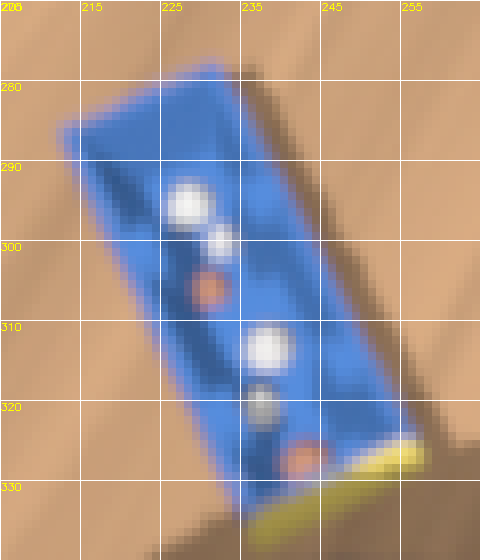

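View pics/g3.png

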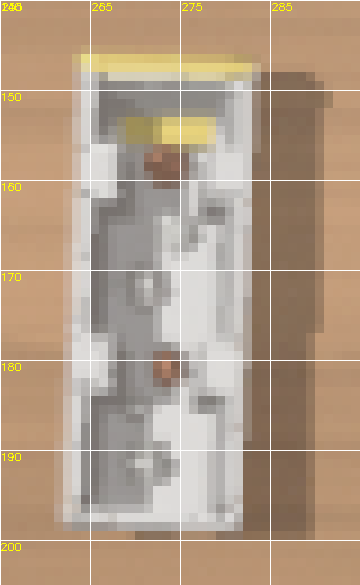

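View pics/g4.png

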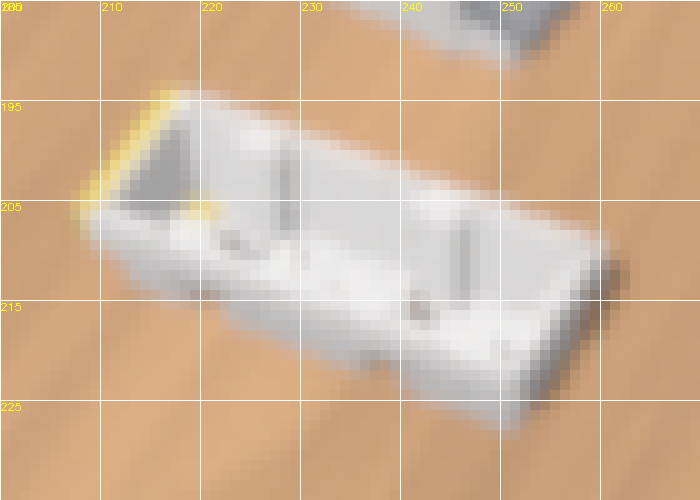

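```bash
cat > fit.py <<'E'
from h import *
from scipy.optimize import least_squares
def pt(p,L,z0=0):
    L=np.array(L,float)/1000;c,s=np.cos(p[2]),np.sin(p[2])
    return np.c_[p[0]+c*L[:,0]-s*L[:,1],p[1]+s*L[:,0]+c*L[:,1],L[:,2]+z0]
def fit(obs,p0,z0=0):
    f=lambda p:np.concatenate([(proj(n,pt(p,L,z0))-(np.array(q)-.5)).ravel() for n,(L,q) in obs.items() if len(q)])
    r=least_squares(f,p0);return r.x,r.fun.reshape(-1,2).round(1)
E
python3 - <<'E'
from fit import *
Lt=[(88,31.5,45),(88,-31.5,45),(-83.5,-31.5,45),(-83.5,31.5,45)]
B={'top':(Lt,[(164.5,251),(149,238),(183,197.5),(198.2,209.7)])}
W={'top':(Lt,[(263.2,146),(283.3,146.5),(282,199),(261.3,198.7)])}
b0,w0=(.45,.34,2.47),(.617,.025,-.02)
p,r=fit(B,b0);print(p,r.tolist());print('side pred',(proj('side',pt(p,Lt))+.5).round(1).tolist())
p,r=fit(W,w0);print(p,r.tolist());print('side pred',(proj('side',pt(p,Lt))+.5).round(1).tolist())
E
```

```text
[0.45387438 0.34191718 2.46736001] [[-0.5, 0.1], [-0.1, 0.7], [0.4, -0.4], [0.3, -0.4]]
side pred [[258.1, 326.3], [236.8, 336.7], [212.9, 286.0], [232.8, 277.2]]
[ 0.61769467  0.02871515 -0.02350941] [[0.3, 0.1], [-0.4, 0.1], [-0.5, 0.0], [0.6, -0.2]]
side pred [[207.7, 206.5], [217.3, 193.9], [261.2, 209.7], [252.5, 223.2]]
```

```bash
cat > mv.py <<'E'
from h import *
from scipy.spatial.transform import Rotation as Rn
def down(psi):  # tool z down, tool y at world angle psi
    y=np.array([np.cos(psi),np.sin(psi),0]);z=np.array([0,0,-1.]);x=np.cross(y,z)
    return Rn.from_matrix(np.c_[x,y,z])
def rel(pos,R,cur=None):
    s=readout.read_state(); p0=s['tool_pos'];R0=Rn.from_rotvec(s['tcp_rot'])
    if cur is not None: p0,R0=cur
    d=R0.inv().apply(np.array(pos)-p0); w=(R0.inv()*R).as_rotvec()
    print('row',np.round(np.r_[d,w/np.pi],4).tolist()); return d,w
def st():
    s=readout.read_state(); print('t',s['time'],'pos',s['tool_pos'].round(4),'z',Rn.from_rotvec(s['tcp_rot']).as_matrix()[:,2].round(3),'ypsi',np.round(np.arctan2(*Rn.from_rotvec(s['tcp_rot']).as_matrix()[[1,0],1]),4),'F',s['wrist_force'].round(2),'w',round(s['width'],3))
E
python3 - <<'E'
from mv import *
st(); rel([.5,-.15,.28],down(.896)); rel([.5,-.15,.28],down(-.185))
E
```

```text
t 0.1 pos [ 0.2544 -0.6245  0.2301] z [-0.001  0.002 -1.   ] ypsi -1.184 F [-0.37 -0.13 -0.8 ] w 1.002
row [0.4065, -0.3469, -0.0492, -0.0004, -0.0007, -0.6621]
row [0.4065, -0.3469, -0.0492, -0.0006, -0.0003, -0.318]
```

Emit:
{"method": "apply_moves", "body": {
  "plan": [
    [[0.407, -0.347, -0.05, 0, 0, -0.66, -1], [0.407, -0.347, -0.05, 0, 0, -0.66, -1], [0.407, -0.347, -0.05, 0, 0, -0.66, -1], [0.407, -0.347, -0.05, 0, 0, -0.66, -1], [0.407, -0.347, -0.05, 0, 0, -0.66, -1], [0.407, -0.347, -0.05, 0, 0, -0.66, -1], [0.407, -0.347, -0.05, 0, 0, -0.66, -1], [0.407, -0.347, -0.05, 0, 0, -0.66, -1]]
  ],
  "force": 40
}}

```text
time: 0.77
tool_pos: [0.4075, -0.3284, 0.262]
tcp_rot: [-2.41, -2.015, -0.0]
wrist_force: [1.4, -0.7, 0.7]
width: 0.996
```

```bash
python3 - <<'E'
from mv import *
st(); rel([.52,.05,.25],down(.896))
E
```

```text
t 0.7667 pos [ 0.4075 -0.3284  0.262 ] z [-0.  0. -1.] ypsi -0.1782 F [ 1.38 -0.75  0.66] w 0.996
row [0.3923, 0.0437, 0.0122, -0.0001, -0.0002, -0.3419]
```

Emit:
{"method": "apply_moves", "body": {
  "plan": [
    [[0.392, 0.044, 0.012, 0, 0, -0.342, -1], [0.392, 0.044, 0.012, 0, 0, -0.342, -1], [0.392, 0.044, 0.012, 0, 0, -0.342, -1], [0.392, 0.044, 0.012, 0, 0, -0.342, -1], [0.392, 0.044, 0.012, 0, 0, -0.342, -1], [0.392, 0.044, 0.012, 0, 0, -0.342, -1], [0.392, 0.044, 0.012, 0, 0, -0.342, -1], [0.392, 0.044, 0.012, 0, 0, -0.342, -1]]
  ]
}}

```text
time: 1.43
tool_pos: [0.5042, -0.0096, 0.2518]
tcp_rot: [-1.149, -2.924, 0.0]
wrist_force: [0.2, -0.9, -0.3]
width: 1.005
```

```bash
python3 - <<'E'
from mv import *
st(); rel([.4535,.342,.15],down(.896))
E
```

```text
t 1.4333 pos [ 0.5042 -0.0096  0.2518] z [-0. -0. -1.] ypsi 0.8222 F [ 0.15 -0.85 -0.35] w 1.005
row [0.2764, 0.2231, 0.1018, -0.0001, -0.0, -0.0235]
```

Emit:
{"method": "apply_moves", "body": {
  "plan": [
    [[0.276, 0.223, 0.1, 0, 0, -0.023, -1], [0.276, 0.223, 0.1, 0, 0, -0.023, -1], [0.276, 0.223, 0.1, 0, 0, -0.023, -1], [0.276, 0.223, 0.1, 0, 0, -0.023, -1], [0.276, 0.223, 0.1, 0, 0, -0.023, -1], [0.276, 0.223, 0.1, 0, 0, -0.023, -1], [0.276, 0.223, 0.1, 0, 0, -0.023, -1], [0.276, 0.223, 0.1, 0, 0, -0.023, -1]]
  ]
}}

```text
time: 2.1
tool_pos: [0.4597, 0.3079, 0.1609]
tcp_rot: [-1.051, -2.96, 0.001]
wrist_force: [0.8, -0.0, -1.0]
width: 1.005
```

```bash
python3 - <<'E'
from mv import *
st(); rel([.4535,.342,.11],down(.896))
E
```

```text
t 2.1 pos [0.4597 0.3079 0.1609] z [-0. -0. -1.] ypsi 0.8885 F [ 0.77 -0.02 -1.01] w 1.005
row [0.0264, 0.0226, 0.0509, -0.0001, -0.0, -0.0024]
```

Emit:
{"method": "apply_moves", "body": {
  "plan": [
    [[0.0, 0.0, 0.03, 0, 0, 0, -1], [0.0, 0.0, 0.03, 0, 0, 0, -1], [0.0, 0.0, 0.03, 0, 0, 0, -1], [0.0, 0.0, 0.03, 0, 0, 0, -1], [0.0, 0.0, 0.03, 0, 0, 0, -1], [0.0, 0.0, 0.03, 0, 0, 0, -1], [0.0, 0.0, 0.03, 0, 0, 0, -1], [0.0, 0.0, 0.03, 0, 0, 0, -1]]
  ]
}}

```text
time: 2.77
tool_pos: [0.4616, 0.3058, 0.1329]
tcp_rot: [1.053, 2.959, 0.002]
wrist_force: [0.5, 0.6, -0.1]
width: 0.995
```

```bash
python3 - <<'E'
from mv import *
st(); rel([.4535,.342,.012],down(.896)); rel([.4535,.342,.07],down(.896))
t=read_camera('top')[:,:,::-1];s=read_camera('side')[:,:,::-1]
crop(t,130,180,230,270,7,'pics/p1.png')
crop(s,190,230,290,340,6,'pics/p2.png')
E
```

```text
t 2.7667 pos [0.4616 0.3058 0.1329] z [ 0.002  0.001 -1.   ] ypsi 0.887 F [ 0.45  0.55 -0.09] w 0.995
row [0.0293, 0.0227, 0.1209, 0.0006, 0.0002, -0.0029]
row [0.0292, 0.0228, 0.0629, 0.0006, 0.0002, -0.0029]
```

View pics/p1.png

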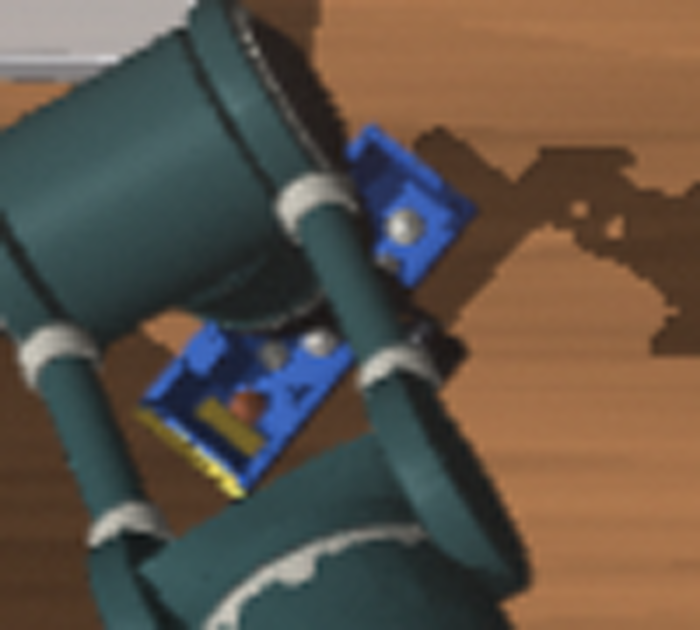

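View pics/p2.png

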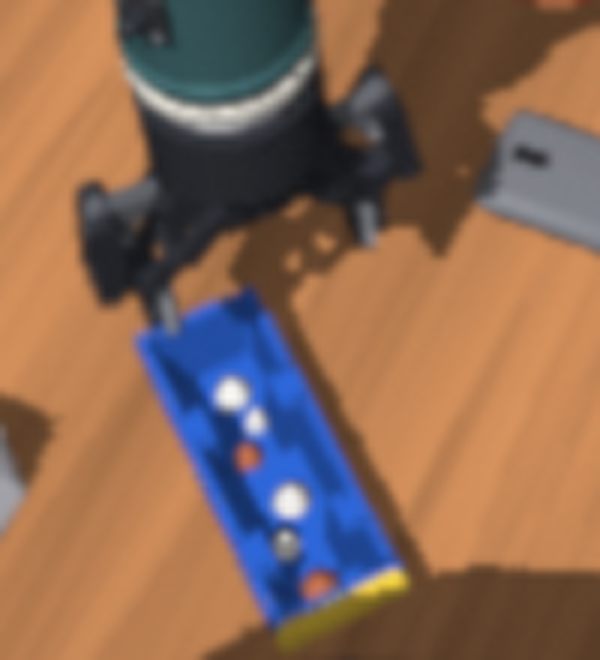

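Emit:
{"method": "apply_moves", "body": {
  "plan": [
    [[0.029, 0.023, 0.02, 0, 0, -0.003, -1], [0.029, 0.023, 0.02, 0, 0, -0.003, -1], [0.029, 0.023, 0.04, 0, 0, -0.003, -1], [0.029, 0.023, 0.06, 0, 0, -0.003, -1], [0.029, 0.023, 0.06, 0, 0, -0.003, -1], [0.029, 0.023, 0.06, 0, 0, -0.003, -1], [0.029, 0.023, 0.06, 0, 0, -0.003, -1], [0.029, 0.023, 0.06, 0, 0, -0.003, -1]]
  ]
}}

```text
time: 3.53
tool_pos: [0.4538, 0.3428, 0.0733]
tcp_rot: [1.037, 2.964, 0.003]
wrist_force: [0.2, -0.3, 1.1]
width: 1.0
```

```bash
python3 - <<'E'
from mv import *
st(); rel([.4535,.342,.012],down(.896))
s=read_camera('side')[:,:,::-1]
crop(s,190,250,290,350,6,'pics/p3.png')
E
```

```text
t 3.5333 pos [0.4538 0.3428 0.0733] z [ 0.002  0.001 -1.   ] ypsi 0.8974 F [ 0.22 -0.27  1.06] w 1.0
row [-0.0002, -0.0009, 0.0613, 0.0007, 0.0002, 0.0005]
```

View pics/p3.png

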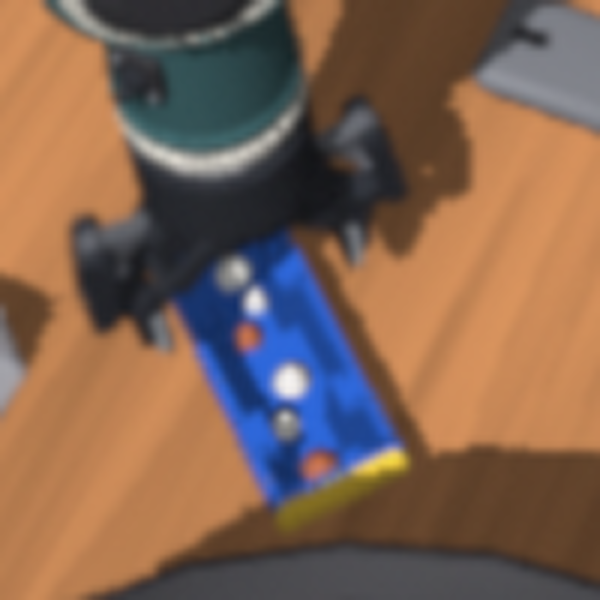

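Emit:
{"method": "apply_moves", "body": {
  "plan": [
    [[0, -0.001, 0.015, 0, 0, 0, -1], [0, -0.001, 0.03, 0, 0, 0, -1], [0, -0.001, 0.045, 0, 0, 0, -1], [0, -0.001, 0.055, 0, 0, 0, -1], [0, -0.001, 0.061, 0, 0, 0, -1], [0, -0.001, 0.061, 0, 0, 0, -1], [0, -0.001, 0.061, 0, 0, 0, -1], [0, -0.001, 0.061, 0, 0, 0, -1]]
  ]
}}

```text
time: 4.25
tool_pos: [0.4529, 0.342, 0.0117]
tcp_rot: [1.037, 2.964, 0.002]
wrist_force: [0.3, -0.0, 0.5]
width: 1.005
```

```bash
python3 - <<'E'
from mv import *
st()
t=read_camera('top')[:,:,::-1]
s=read_camera('side')[:,:,::-1]
crop(s,190,250,290,350,6,'pics/p4.png')
crop(t,130,180,230,270,6,'pics/p5.png')
E
```

```text
t 4.25 pos [0.4529 0.342  0.0117] z [ 0.001  0.001 -1.   ] ypsi 0.8977 F [ 0.29 -0.03  0.47] w 1.005
```

View pics/p4.png

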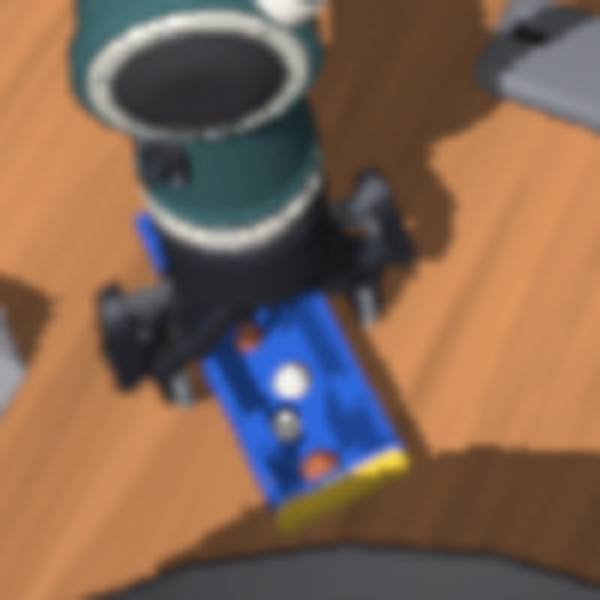

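Fingers straddle the tray's middle, no contact. Closing.

Emit:
{"method": "apply_moves", "body": {
  "plan": [
    [[0, 0, 0, 0, 0, 0, 1], [0, 0, 0, 0, 0, 0, 1], [0, 0, 0, 0, 0, 0, 1], [0, 0, 0, 0, 0, 0, 1], [0, 0, 0, 0, 0, 0, 1], [0, 0, 0, 0, 0, 0, 1], [0, 0, 0, 0, 0, 0, 1], [0, 0, 0, 0, 0, 0, 1]]
  ],
  "force": 40
}}

```text
time: 5.02
tool_pos: [0.453, 0.3421, 0.0117]
tcp_rot: [1.037, 2.964, 0.003]
wrist_force: [-0.3, 0.5, 5.7]
width: 0.725
```

Emit:
{"method": "apply_moves", "body": {
  "plan": [
    [[0, 0, -0.005, 0, 0, 0, 1], [0, 0, -0.015, 0, 0, 0, 1], [0, 0, -0.03, 0, 0, 0, 1], [0, 0, -0.05, 0, 0, 0, 1], [0, 0, -0.075, 0, 0, 0, 1], [0, 0, -0.1, 0, 0, 0, 1], [0, 0, -0.125, 0, 0, 0, 1], [0, 0, -0.14, 0, 0, 0, 1]]
  ]
}}

```text
time: 5.68
tool_pos: [0.4526, 0.3417, 0.1536]
tcp_rot: [1.037, 2.964, 0.003]
wrist_force: [1.1, 0.7, -2.1]
width: 0.73
```

```bash
python3 - <<'E'
from mv import *
st(); rel([.53,.20,.16],down(.897+.325)); rel([.60,.05,.16],down(.897+.651))
t=read_camera('top')[:,:,::-1]
s=read_camera('side')[:,:,::-1]
crop(s,170,200,290,320,5,'pics/p6.png')
crop(t,120,180,220,270,6,'pics/p7.png')
E
```

```text
t 5.6833 pos [0.4526 0.3417 0.1536] z [ 0.002  0.001 -1.   ] ypsi 0.8977 F [ 1.09  0.71 -2.15] w 0.73
row [-0.1489, -0.0625, -0.0064, 0.0006, 0.0003, -0.1032]
row [-0.2971, -0.1362, -0.0064, 0.0006, 0.0004, -0.207]
```

View pics/p6.png

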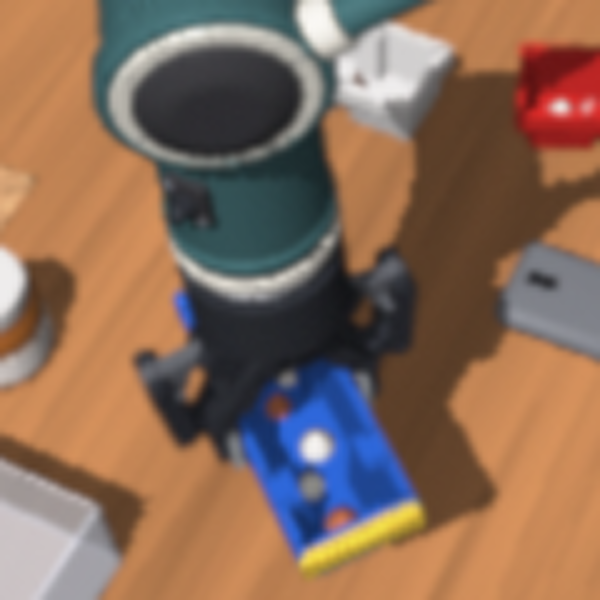

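Emit:
{"method": "apply_moves", "body": {
  "plan": [
    [[-0.03, -0.012, 0, 0, 0, -0.015, 1], [-0.06, -0.025, 0, 0, 0, -0.04, 1], [-0.09, -0.038, 0, 0, 0, -0.06, 1], [-0.12, -0.05, 0, 0, 0, -0.08, 1], [-0.15, -0.063, 0, 0, 0, -0.103, 1], [-0.18, -0.075, 0, 0, 0, -0.12, 1], [-0.21, -0.09, 0, 0, 0, -0.145, 1], [-0.24, -0.105, 0, 0, 0, -0.165, 1]]
  ]
}}

```text
time: 6.45
tool_pos: [0.5732, 0.108, 0.1485]
tcp_rot: [-0.237, -3.129, 0.001]
wrist_force: [0.4, -0.6, -2.1]
width: 0.724
```

```bash
python3 - <<'E'
from mv import *
st();rel([.6177,.0287,.15],down(.897+.651))
E
```

```text
t 6.45 pos [0.5732 0.108  0.1485] z [-0.004 -0.001 -1.   ] ypsi 1.4199 F [ 0.38 -0.64 -2.1 ] w 0.724
row [-0.0559, -0.0717, -0.0017, -0.0003, -0.0012, -0.0408]
```

Emit:
{"method": "apply_moves", "body": {
  "plan": [
    [[-0.01, -0.015, 0, 0, 0, -0.01, 1], [-0.02, -0.03, 0, 0, 0, -0.02, 1], [-0.03, -0.045, 0, 0, 0, -0.025, 1], [-0.035, -0.05, 0, 0, 0, -0.03, 1], [-0.035, -0.05, 0, 0, 0, -0.03, 1], [-0.035, -0.05, 0, 0, 0, -0.03, 1], [-0.035, -0.05, 0, 0, 0, -0.03, 1], [-0.035, -0.05, 0, 0, 0, -0.03, 1]]
  ]
}}

```text
time: 7.12
tool_pos: [0.6003, 0.0557, 0.1499]
tcp_rot: [-0.094, -3.139, -0.0]
wrist_force: [-0.8, 0.5, -2.4]
width: 0.728
```

```bash
python3 - <<'E'
from mv import *
st();rel([.6177,.0287,.12],down(.897+.651))
t=read_camera('top')[:,:,::-1]
s=read_camera('side')[:,:,::-1]
cv2.imwrite('pics/q_t.png',t);cv2.imwrite('pics/q_s.png',s)
crop(s,160,130,290,240,6,'pics/q1.png')
crop(t,230,120,320,220,6,'pics/q2.png')
E
```

```text
t 7.1167 pos [0.6003 0.0557 0.1499] z [-0.002  0.    -1.   ] ypsi 1.5108 F [-0.76  0.45 -2.44] w 0.728
row [-0.0191, -0.0259, 0.0299, 0.0, -0.0005, -0.0118]
```

View pics/q1.png

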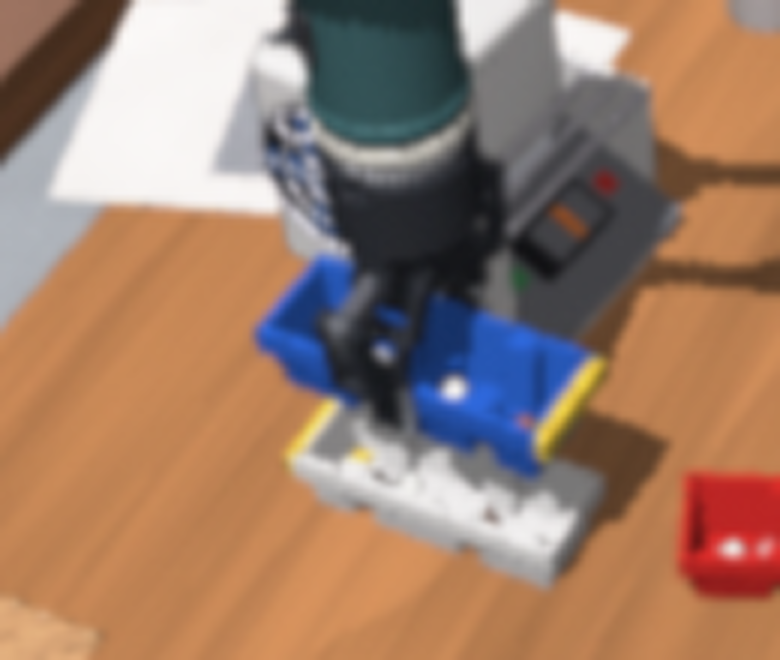

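View pics/q2.png

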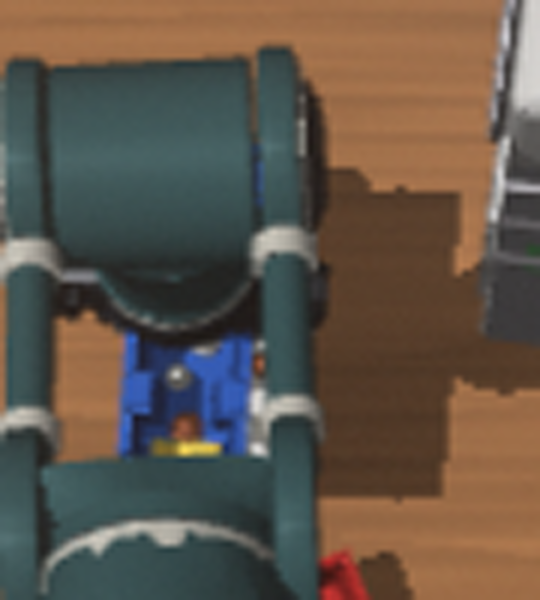

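```bash
python3 - <<'E'
from h import *
s=cv2.imread('pics/q_s.png'); 
overlay('side',s,(.6003,.0557,1.5108+np.pi/2),(195,165,265,215),11,'pics/q3.png',z0=.138)
E
```

```text
(no output)
```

View pics/q3.png

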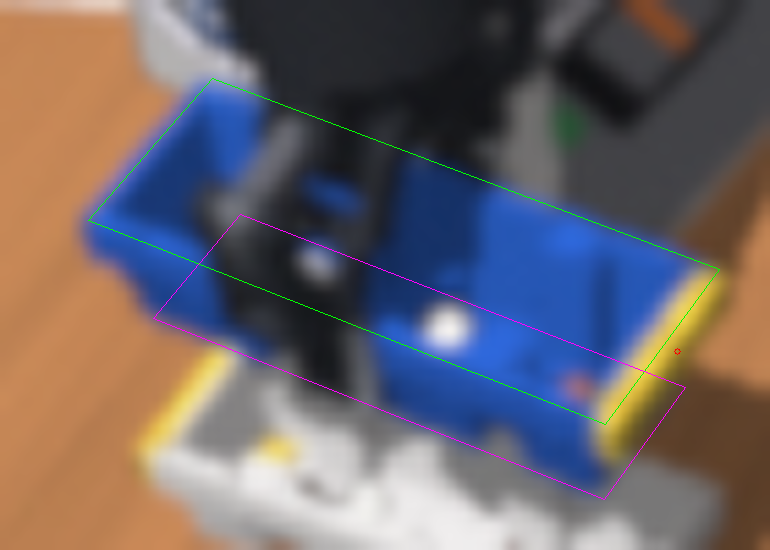

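Emit:
{"method": "apply_moves", "body": {
  "plan": [
    [[-0.008, -0.01, 0, 0, 0, -0.005, 1], [-0.016, -0.022, 0.01, 0, 0, -0.01, 1], [-0.019, -0.026, 0.02, 0, 0, -0.012, 1], [-0.019, -0.026, 0.035, 0, 0, -0.012, 1], [-0.019, -0.026, 0.05, 0, 0, -0.012, 1], [-0.019, -0.026, 0.06, 0, 0, -0.012, 1], [-0.019, -0.026, 0.065, 0, 0, -0.012, 1], [-0.019, -0.026, 0.065, 0, 0, -0.012, 1]]
  ]
}}

```text
time: 7.88
tool_pos: [0.617, 0.0282, 0.0837]
tcp_rot: [-0.035, -3.138, -0.0]
wrist_force: [0.0, -0.0, -2.4]
width: 0.727
```

```bash
python3 - <<'E'
from mv import *
st();rel([.6177,.0287,.057],down(.897+.651))
t=read_camera('top')[:,:,::-1]
s=read_camera('side')[:,:,::-1]
p=readout.read_state()['tool_pos']
overlay('side',s,(.6177,.0287,-.0235),(195,175,270,235),10,'pics/q4.png')
overlay('side',s,(p[0],p[1],1.548+np.pi/2),(195,175,270,235),10,'pics/q5.png',z0=p[2]-.0117)
E
```

```text
t 7.8833 pos [0.617  0.0282 0.0837] z [-0.004  0.    -1.   ] ypsi 1.5482 F [ 0.03 -0.04 -2.35] w 0.727
row [-0.0008, 0.0005, 0.0267, -0.0, -0.0012, 0.0001]
```

View pics/q4.png

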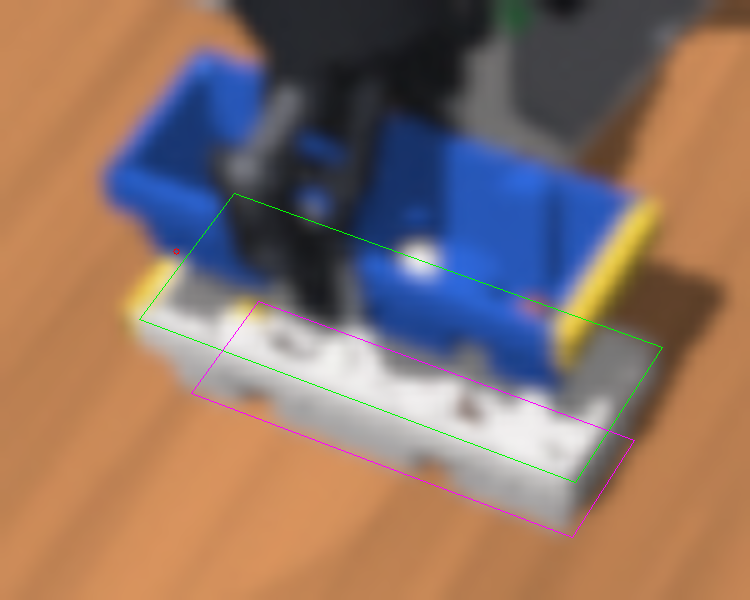

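View pics/q5.png

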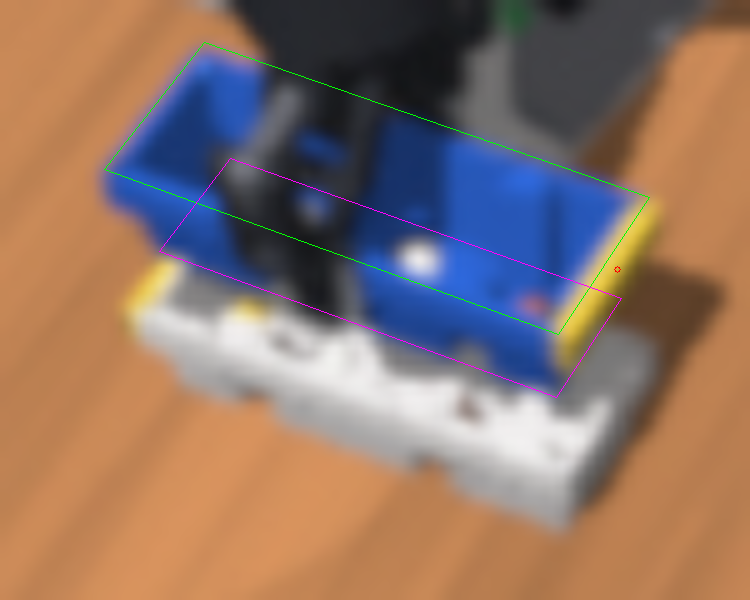

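Emit:
{"method": "apply_moves", "body": {
  "plan": [
    [[-0.001, -0.001, 0.004, 0, -0.001, 0, 1], [-0.0015, -0.001, 0.008, 0, -0.001, 0, 1], [-0.0015, -0.001, 0.012, 0, -0.001, 0, 1], [-0.0015, -0.001, 0.016, 0, -0.001, 0, 1], [-0.0015, -0.001, 0.019, 0, -0.001, 0, 1], [-0.0015, -0.001, 0.022, 0, -0.001, 0, 1], [-0.0015, -0.001, 0.024, 0, -0.001, 0, 1], [-0.0015, -0.001, 0.024, 0, -0.001, 0, 1]]
  ]
}}

```text
time: 8.65
tool_pos: [0.6196, 0.0268, 0.061]
tcp_rot: [0.036, 3.139, -0.0]
wrist_force: [-0.4, 0.2, -2.7]
width: 0.724
```

```bash
python3 - <<'E'
from mv import *
st()
s=read_camera('side')[:,:,::-1]
crop(s,190,160,280,240,8,'pics/q6.png')
E
```

```text
t 8.65 pos [0.6196 0.0268 0.061 ] z [ 0.002 -0.    -1.   ] ypsi 1.5479 F [-0.37  0.2  -2.68] w 0.724
```

View pics/q6.png

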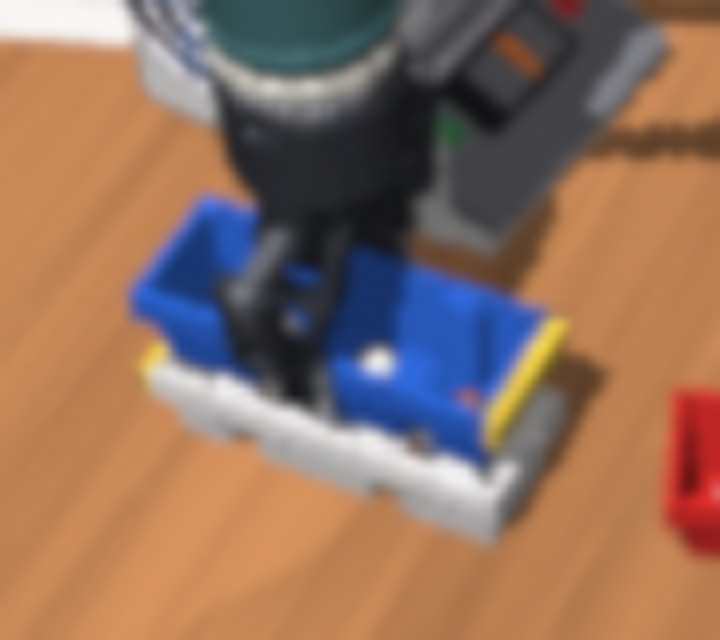

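Emit:
{"method": "apply_moves", "body": {
  "plan": [
    [[0.001, 0, 0.001, 0, 0.001, 0, 1], [0.001, 0, 0.002, 0, 0.001, 0, 1], [0.001, 0, 0.003, 0, 0.001, 0, 1], [0.001, 0, 0.0035, 0, 0.001, 0, 1], [0.001, 0, 0.004, 0, 0.001, 0, 1], [0.001, 0, 0.0045, 0, 0.001, 0, 1], [0.001, 0, 0.0045, 0, 0.001, 0, 1], [0.001, 0, 0.0045, 0, 0.001, 0, 1]]
  ]
}}

```text
time: 9.37
tool_pos: [0.6191, 0.0269, 0.0573]
tcp_rot: [-0.036, -3.141, -0.0]
wrist_force: [0.8, -0.3, -3.2]
width: 0.729
```

```bash
python3 - <<'E'
from mv import *
st()
E
```

```text
t 9.3667 pos [0.6191 0.0269 0.0573] z [-0.  0. -1.] ypsi 1.548 F [ 0.76 -0.3  -3.2 ] w 0.729
```

Emit:
{"method": "apply_moves", "body": {
  "plan": [
    [[0, 0, 0.0005, 0, 0, 0, 1], [0, 0, 0.001, 0, 0, 0, 1], [0, 0, 0.0015, 0, 0, 0, 1], [0, 0, 0.0015, 0, 0, 0, 1], [0, 0, 0.0015, 0, 0, 0, 1], [0, 0, 0.0015, 0, 0, 0, 1], [0, 0, 0.0015, 0, 0, 0, 1], [0, 0, 0.0015, 0, 0, 0, 1]]
  ]
}}

```text
time: 10.03
tool_pos: [0.6192, 0.0269, 0.0563]
tcp_rot: [0.036, 3.141, 0.0]
wrist_force: [-3.0, 0.5, 5.9]
width: 0.73
```

```bash
python3 - <<'E'
from mv import *
st()
E
```

```text
t 10.0333 pos [0.6192 0.0269 0.0563] z [ 0.  0. -1.] ypsi 1.548 F [-3.    0.45  5.94] w 0.73
```

Emit:
{"method": "apply_moves", "body": {
  "plan": [
    [[0, 0, -0.0005, 0, 0, 0, 0.3], [0, 0, -0.0005, 0, 0, 0, -0.3], [0, 0, -0.0005, 0, 0, 0, -0.6], [0, 0, -0.0005, 0, 0, 0, -1], [0, 0, -0.0005, 0, 0, 0, -1], [0, 0, -0.0005, 0, 0, 0, -1], [0, 0, -0.0005, 0, 0, 0, -1], [0, 0, -0.0005, 0, 0, 0, -1]]
  ]
}}

```text
time: 10.7
tool_pos: [0.6192, 0.0268, 0.0562]
tcp_rot: [0.036, 3.141, -0.0]
wrist_force: [-0.1, -0.9, -1.4]
width: 0.997
```

```bash
python3 - <<'E'
from mv import *
st()
s=read_camera('side')[:,:,::-1]
crop(s,190,160,280,240,8,'pics/q7.png')
E
```

```text
t 10.7 pos [0.6192 0.0268 0.0562] z [ 0. -0. -1.] ypsi 1.548 F [-0.12 -0.89 -1.45] w 0.997
```

View pics/q7.png

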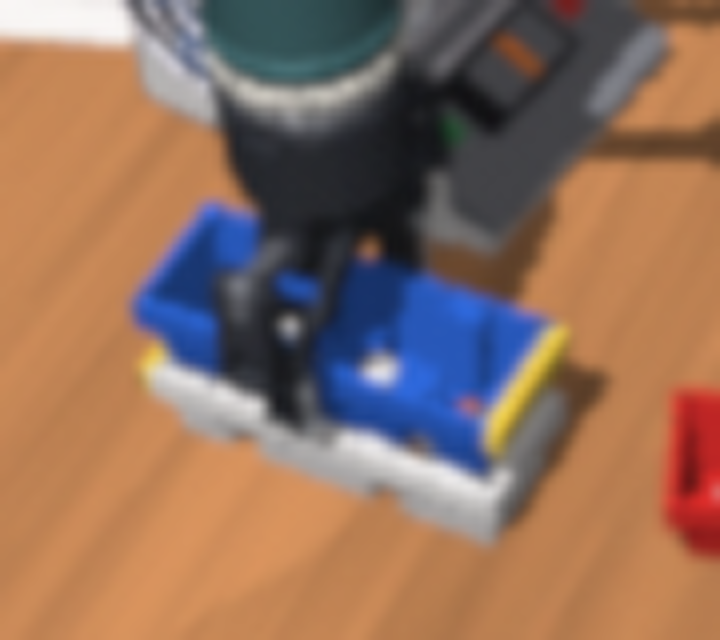

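Stands on the lugs, released. Retreat straight up, then towards the robot/right.

Emit:
{"method": "apply_moves", "body": {
  "plan": [
    [[0, 0, -0.015, 0, 0, 0, -1], [0, 0, -0.04, 0, 0, 0, -1], [0, 0, -0.075, 0, 0, 0, -1], [0, 0, -0.11, 0, 0, 0, -1], [0, 0, -0.15, 0, 0, 0, -1], [0, 0, -0.18, 0, 0, 0, -1], [0, 0, -0.2, 0, 0, 0, -1], [0, 0, -0.2, 0, 0, 0, -1]]
  ]
}}

```text
time: 11.42
tool_pos: [0.6225, 0.0269, 0.2635]
tcp_rot: [0.036, 3.13, 0.0]
wrist_force: [0.6, -0.2, 1.2]
width: 0.998
```

```bash
python3 - <<'E'
from mv import *
st()
s=read_camera('side')[:,:,::-1];t=read_camera('top')[:,:,::-1]
cv2.imwrite('pics/r_s.png',s);cv2.imwrite('pics/r_t.png',t)
crop(s,190,160,280,240,8,'pics/r1.png')
E
```

```text
t 11.4167 pos [0.6225 0.0269 0.2635] z [ 0.011  0.    -1.   ] ypsi 1.548 F [ 0.62 -0.15  1.21] w 0.998
```

View pics/r1.png

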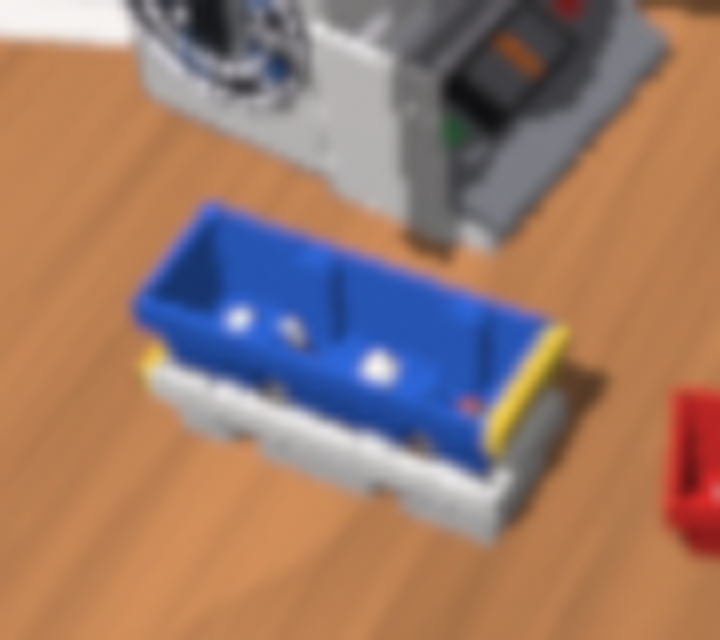

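```bash
python3 - <<'E'
from h import *
t=cv2.imread('pics/top0.png');s=cv2.imread('pics/side0.png')
def g(im,w,k):
    x0,y0,x1,y1=w
    a=cv2.resize(im[y0:y1,x0:x1],None,fx=k,fy=k,interpolation=cv2.INTER_NEAREST)
    a=(255*(a/255.)**.6).astype(np.uint8)
    for i in range(x0,x1,10): cv2.line(a,((i-x0)*k,0),((i-x0)*k,a.shape[0]),(255,0,255),1); cv2.putText(a,str(i),((i-x0)*k+1,10),0,.35,(0,0,255),1)
    for i in range(y0,y1,10): cv2.line(a,(0,(i-y0)*k),(a.shape[1],(i-y0)*k),(255,0,255),1);cv2.putText(a,str(i),(0,(i-y0)*k+10),0,.35,(0,0,255),1)
    return a
cv2.imwrite('pics/f1.png',g(t,(305,95,380,190),6))
cv2.imwrite('pics/f2.png',g(s,(200,110,280,195),7))
E
```

```text
(no output)
```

View pics/f1.png

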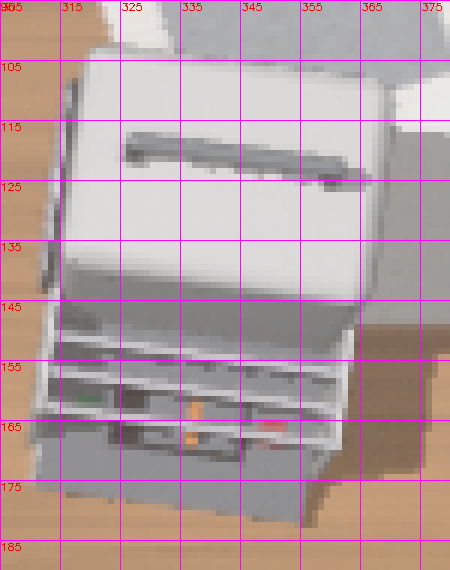

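View pics/f2.png

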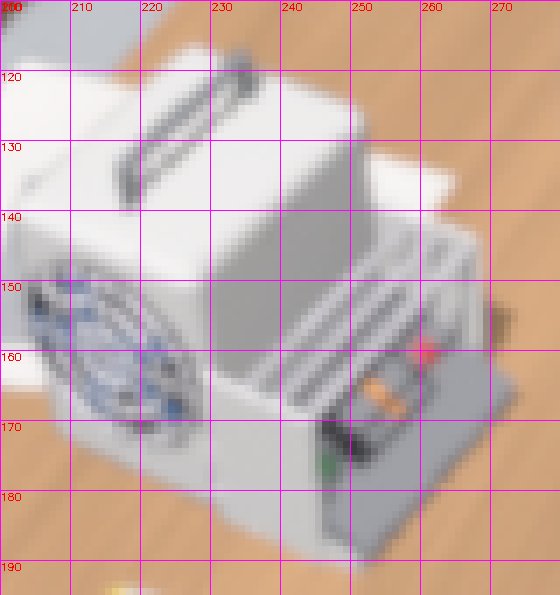

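```bash
cat > fan.py <<'E'
from fit import *
def box(x0,x1,y0,y1,z):return [(x0,y0,z),(x0,y1,z),(x1,y1,z),(x1,y0,z)]
def ov(n,im,p,w,k,fn,h=0,slide=-7):
    x0,y0,x1,y1=w
    a=cv2.resize(im[y0:y1,x0:x1],None,fx=k,fy=k,interpolation=cv2.INTER_CUBIC)
    def pl(L,c):
        q=((proj(n,pt(p,L))-[x0,y0]+.5)*k).round().astype(int);cv2.polylines(a,[q],True,c,1)
    pl(box(-60,60,-80,80,170),(0,200,0))
    for x in(-119,-100,-81): pl(box(x-3,x+3,-77,77,102),(255,0,0))
    for y in(77,-77): pl(box(-123,-55,y-2.5,y+2.5,106),(255,255,0))
    s,c=np.sin(np.radians(25)),np.cos(np.radians(25))
    def pan(u,y,w): return (-105+u*c-w*s,y,40+u*s+w*c)
    pl([pan(-47,-73,h),pan(-47,73,h),pan(48,73,h),pan(48,-73,h)],(255,0,255))
    pl([pan(-12,slide-3.5,h+4.5),pan(-12,slide+3.5,h+4.5),pan(12,slide+3.5,h+4.5),pan(12,slide-3.5,h+4.5)],(0,0,255))
    cv2.imwrite(fn,a)
E
python3 - <<'E'
from fan import *
L=box(-60,60,-80,80,170) # order: front -y, front +y, back +y, back -y
obs={'top':(L+[(-119,74.5,102),(-119,-74.5,102),(-81,74.5,102),(-81,-74.5,102)],[(366.3,146),(315.2,139),(319.3,102.7),(369.8,108.7),(316.3,163.6),(360.8,169),(318.2,151.2),(362.5,157.5)])}
p,r=fit(obs,(.7,-.16,-.1));print(p,r.tolist())
t=cv2.imread('pics/top0.png');s=cv2.imread('pics/side0.png')
ov('top',t,p,(305,95,380,190),6,'pics/f3.png');ov('side',s,p,(200,110,280,195),7,'pics/f4.png')
print(pt(p,[(-105,-7,40),(-105,7,40),(-119,0,102)]))
E
```

```text
[ 0.74710842 -0.18861263 -0.10265781] [[2.1, -0.2], [0.1, 1.3], [-0.0, -1.0], [2.1, -1.6], [-2.3, 0.5], [0.7, 0.1], [-3.0, 1.0], [0.1, -0.3]]
[[ 0.64194387 -0.18481563  0.04      ]
 [ 0.64337855 -0.17088934  0.04      ]
 [ 0.62873491 -0.1764178   0.102     ]]
```

View pics/f3.png

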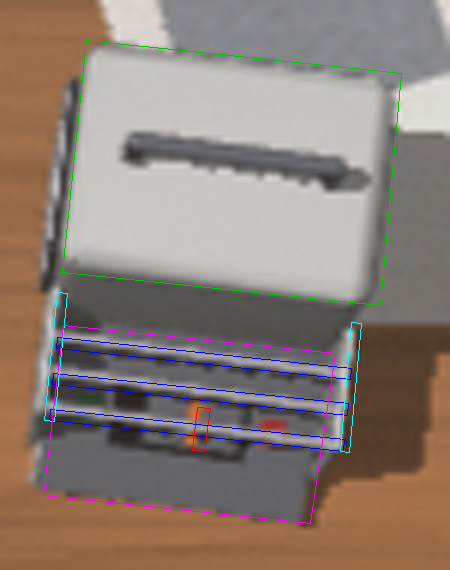

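View pics/f4.png

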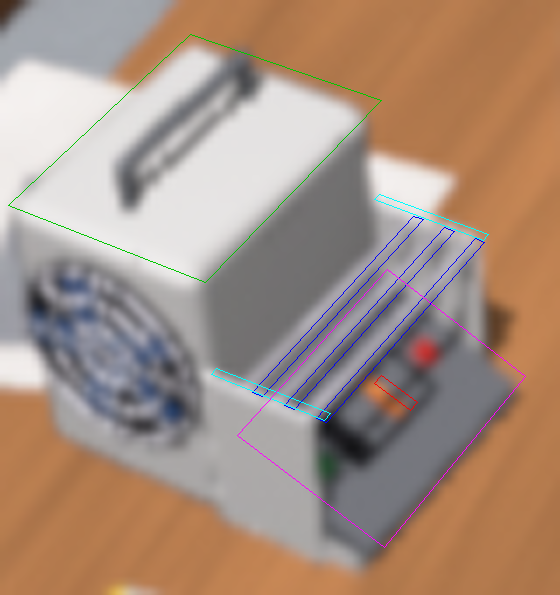

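```bash
python3 - <<'E'
from h import *
t=cv2.imread('pics/top0.png');s=cv2.imread('pics/side0.png')
def g(im,w,k):
    x0,y0,x1,y1=w
    a=cv2.resize(im[y0:y1,x0:x1],None,fx=k,fy=k,interpolation=cv2.INTER_NEAREST)
    a=(255*(a/255.)**.6).astype(np.uint8)
    for i in range(x0,x1,5): cv2.line(a,((i-x0)*k,0),((i-x0)*k,4),(255,0,255),1); cv2.putText(a,str(i),((i-x0)*k+1,13),0,.35,(0,0,255),1)
    for i in range(y0,y1,5): cv2.line(a,(0,(i-y0)*k),(4,(i-y0)*k),(255,0,255),1);cv2.putText(a,str(i),(5,(i-y0)*k+4),0,.35,(0,0,255),1)
    return a
cv2.imwrite('pics/f5.png',g(t,(308,140,372,186),12))
cv2.imwrite('pics/f6.png',g(s,(225,135,280,195),10))
E
```

```text
(no output)
```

View pics/f5.png

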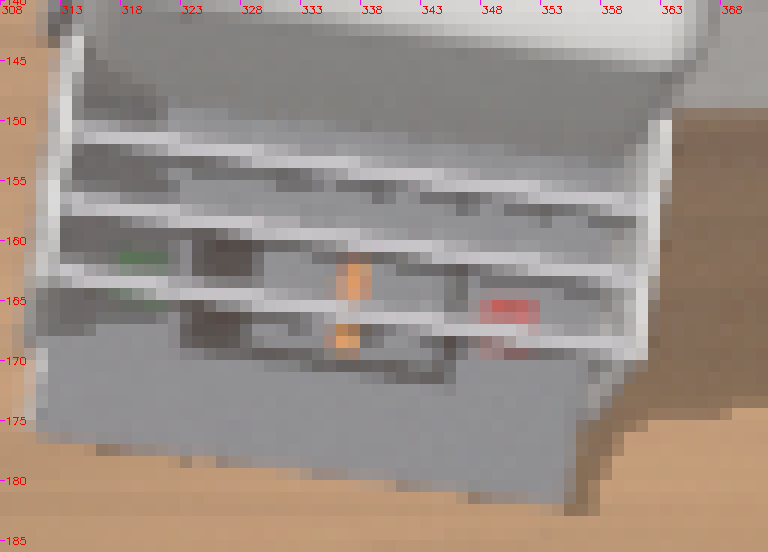

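View pics/f6.png

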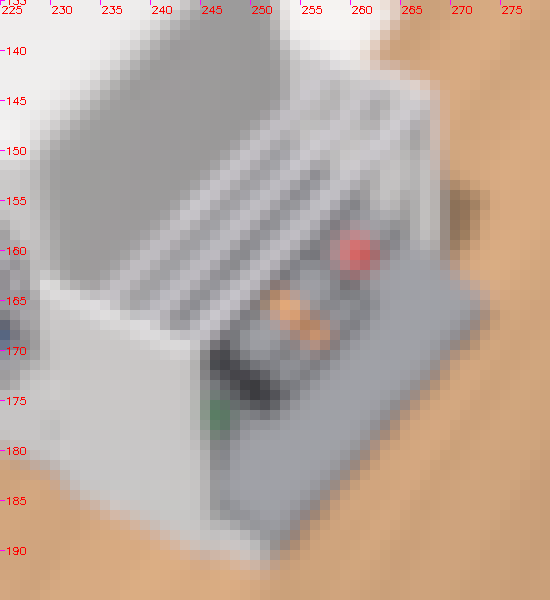

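```bash
python3 - <<'E'
from fan import *
L=[(x,y,102) for x in(-119,-100,-81) for y in (74.5,-74.5)]
q=[(313.3,162.5),(360.8,168.5),(313.7,157.4),(361.1,162.5),(314.2,151.4),(361.6,156.7)]
Ls=[(-123,79.5,106),(-123,-79.5,106)]; qs=[(245,169.7),(268.7,144.5)]
t=cv2.imread('pics/top0.png');s=cv2.imread('pics/side0.png')
for o in ({'top':(L,q)},{'top':(L,q),'side':(Ls,qs)}):
    p,r=fit(o,(.7,-.16,-.1));print(p,r.tolist()); print((proj('side',pt(p,Ls))+.5).round(1))
ov('top',t,p,(308,140,372,186),12,'pics/f7.png');ov('side',s,p,(225,135,280,195),10,'pics/f8.png')
print(pt(p,[(-105,-7,40),(-105,7,40),(-119,0,102)]))
E
```

```text
[ 0.74955461 -0.18685375 -0.11245499] [[-0.2, 0.6], [-0.2, -0.0], [0.0, -0.3], [0.1, 0.0], [0.2, -0.2], [0.2, -0.1]]
[[245.1 170.2]
 [269.  143.8]]
[ 0.74964617 -0.18695304 -0.11419477] [[-0.3, 0.5], [-0.3, -0.0], [0.0, -0.3], [0.0, 0.0], [0.2, -0.3], [0.2, -0.1], [0.0, 0.5], [0.3, -0.7]]
[[245.  170.2]
 [269.  143.8]]
[[ 0.64453243 -0.18194304  0.04      ]
 [ 0.64612768 -0.16803422  0.04      ]
 [ 0.63142124 -0.17339338  0.102     ]]
```

View pics/f7.png

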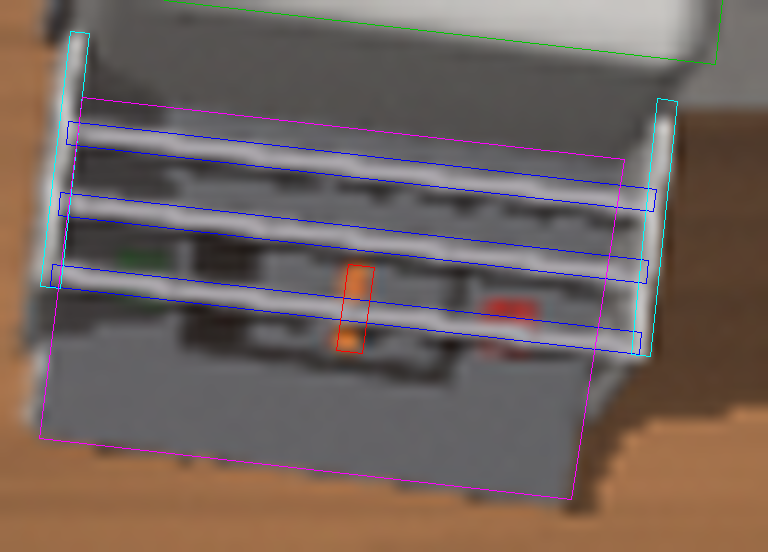

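View pics/f8.png

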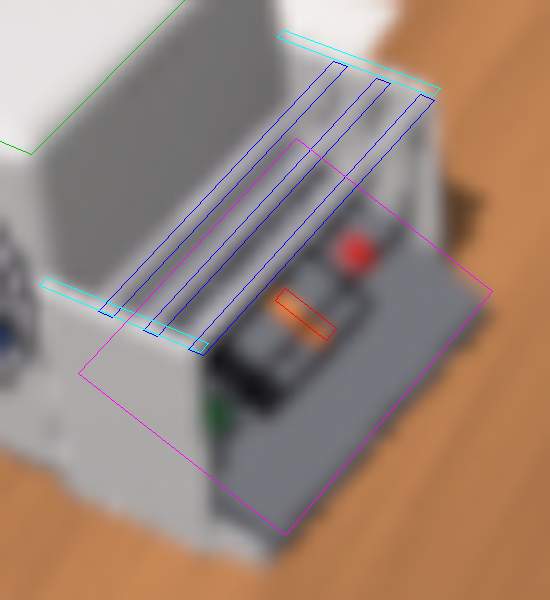

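```bash
python3 - <<'E'
from fan import *
p=(.7496,-.18695,-.1142)
X=tri({'top':[337.1-.5,165.5-.5],'side':[254.9-.5,166.8-.5]});print('ridge',X)
s_,c_=np.sin(np.radians(25)),np.cos(np.radians(25))
def loc(X):
    c,s=np.cos(p[2]),np.sin(p[2]);d=X[:2]-p[:2];return np.r_[c*d[0]+s*d[1],-s*d[0]+c*d[1],X[2]]*1000
l=loc(X);print(l,'h',(l[0]+105)*-s_+(l[2]-40)*c_-4.5,'u',(l[0]+105)*c_+(l[2]-40)*s_)
# front corners
for a,b in (((311.2,176.6),(252.2,190)),((355.4,181.8),(274,165.5))):
    l=loc(tri({'top':[a[0]-.5,a[1]-.5],'side':[b[0]-.5,b[1]-.5]}));print(l,'h',(l[0]+105)*-s_+(l[2]-40)*c_)
t=cv2.imread('pics/top0.png');s=cv2.imread('pics/side0.png')
for h in(-5,0,5): print(h,[(proj(n,pt(p,[(-105-(h+4.5)*s_,-7,40+(h+4.5)*c_)]))+.5).round(1).tolist() for n in('top','side')],[(proj(n,pt(p,[(-148-h*s_,73,20+h*c_),(-148-h*s_,-73,20+h*c_)]))+.5).round(1).tolist() for n in('top','side')])
E
```

```text
ridge [ 0.64414342 -0.1801396   0.04269672]
[-105.54572051   -5.25094044   42.69671717] h -1.8253127788650056 u 0.6450911694013852
[-144.36622339   73.73810703   10.87742712] h -9.757129681573051
[-146.56944616  -73.16400229   12.20558477] h -7.622287879118545
-5 [[[337.5, 165.4]], [[255.2, 167.1]]] [[[311.2, 176.2], [355.5, 181.4]], [[253.2, 189.2], [273.9, 164.9]]]
0 [[[337.6, 165.7]], [[255.6, 166.4]]] [[[311.2, 176.6], [355.6, 181.8]], [[253.6, 188.6], [274.3, 164.2]]]
5 [[[337.6, 166.1]], [[256.0, 165.7]]] [[[311.2, 177.0], [355.7, 182.2]], [[254.0, 188.0], [274.8, 163.5]]]
```

```bash
cat > sw.py <<'E'
from mv import *
from fan import pt
p=(.7496,-.18695,-.1142); s25,c25=np.sin(np.radians(25)),np.cos(np.radians(25))
fx=np.array([np.cos(p[2]),np.sin(p[2]),0]);fy=np.array([-np.sin(p[2]),np.cos(p[2]),0]);Z=np.array([0,0,1.])
def Rt(deg=40):
    a=np.radians(deg); z=np.sin(a)*fx-np.cos(a)*Z; y=fy; x=np.cross(y,z); return Rn.from_matrix(np.c_[x,y,z])
def tgt(u,y,n,back=0,deg=40):
    L=(-105+u*c25-n*s25, y, 40+u*s25+n*c25)
    return pt(p,[L])[0]-back/1000*Rt(deg).as_matrix()[:,2]
def where():
    s=readout.read_state();d=s['tool_pos']-pt(p,[(-105,0,40)])[0]
    X=d@fx*1000;Y=d@fy*1000;W=d[2]*1000
    print('u',round(X*c25+W*s25,2),'y',round(Y,2),'n',round(-X*s25+W*c25,2),'F fan xyz',np.round([s['wrist_force']@fx,s['wrist_force']@fy,s['wrist_force'][2]],2),'t',s['time'],'w',round(s['width'],3))
E
python3 - <<'E'
from sw import *
st(); rel([.5,-.1,.27],Rt()); print(tgt(0,-29,14,80)); where()
E
```

```text
t 11.5167 pos [0.6197 0.0268 0.2575] z [ 0.003  0.    -1.   ] ypsi 1.548 F [ 0.33  0.33 -1.38] w 1.003
row [0.1168, -0.1295, -0.0129, 0.0102, -0.2212, 0.0279]
[ 0.58501317 -0.19726218  0.11397186]
u 48.03 y 197.59 n 217.53 F fan xyz [ 0.29  0.37 -1.38] t 11.5167 w 1.003
```

Emit:
{"method": "apply_moves", "body": {
  "plan": [
    [[0.03, -0.01, -0.013, 0, 0, 0, 1], [0.06, -0.02, -0.013, 0, -0.03, 0, 1], [0.09, -0.05, -0.013, 0.003, -0.07, 0.01, 1], [0.117, -0.08, -0.013, 0.005, -0.11, 0.014, 1], [0.117, -0.11, -0.013, 0.007, -0.15, 0.02, 1], [0.117, -0.13, -0.013, 0.009, -0.19, 0.025, 1], [0.117, -0.13, -0.013, 0.01, -0.221, 0.028, 1], [0.117, -0.13, -0.013, 0.01, -0.221, 0.028, 1]]
  ],
  "force": 40
}}

```text
time: 12.18
tool_pos: [0.4917, -0.0995, 0.2583]
tcp_rot: [0.146, 2.455, -0.047]
wrist_force: [-1.9, 0.1, -3.8]
width: -0.0
```

```bash
python3 - <<'E'
from sw import *
st(); rel(tgt(0,-29,14,80),Rt()); where()
s=read_camera('side')[:,:,::-1];t=read_camera('top')[:,:,::-1]
cv2.imwrite('pics/r_s.png',s);cv2.imwrite('pics/r_t.png',t)
E
```

```text
t 12.1833 pos [ 0.4917 -0.0995  0.2583] z [ 0.627 -0.071 -0.776] ypsi 1.453 F [-1.93  0.1  -3.78] w -0.0
row [0.0101, -0.0867, 0.1774, 0.0002, -0.0047, -0.0017]
u -53.87 y 57.49 n 265.94 F fan xyz [-1.93 -0.12 -3.78] t 12.1833 w -0.0
```

View pics/r_s.png

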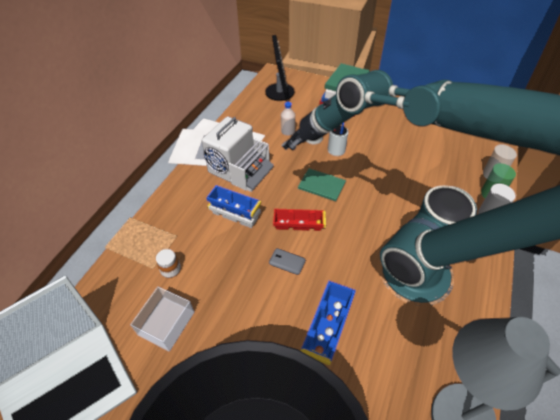

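View pics/r_t.png

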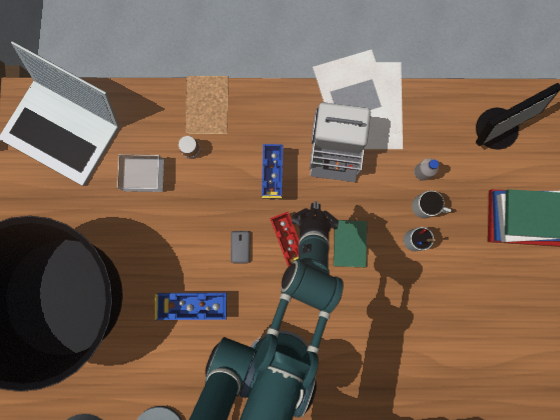

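Emit:
{"method": "apply_moves", "body": {
  "plan": [
    [[0.01, -0.03, 0.0, 0, -0.005, -0.002, 1], [0.01, -0.06, 0.03, 0, -0.005, -0.002, 1], [0.01, -0.087, 0.06, 0, -0.005, -0.002, 1], [0.01, -0.087, 0.09, 0, -0.005, -0.002, 1], [0.01, -0.087, 0.12, 0, -0.005, -0.002, 1], [0.01, -0.087, 0.15, 0, -0.005, -0.002, 1], [0.01, -0.087, 0.17, 0, -0.005, -0.002, 1], [0.01, -0.087, 0.17, 0, -0.005, -0.002, 1]]
  ]
}}

```text
time: 12.95
tool_pos: [0.5963, -0.1895, 0.1387]
tcp_rot: [0.142, 2.453, -0.065]
wrist_force: [-0.4, 0.4, 0.3]
width: -0.001
```

```bash
python3 - <<'E'
from sw import *
t=cv2.imread('pics/r_t.png');s=cv2.imread('pics/r_s.png')
overlay('top',t,(.6185,.027,3.118),(245,130,305,210),7,'pics/k1.png',z0=.045)
overlay('side',s,(.6185,.027,3.118),(195,175,270,235),7,'pics/k2.png',z0=.045)
a,b=cv2.imread('pics/k1.png'),cv2.imread('pics/k2.png')[:560];b=cv2.copyMakeBorder(b,0,560-b.shape[0],0,0,0)
cv2.imwrite('pics/k.png',cv2.resize(np.hstack([a,b]),None,fx=.82,fy=.82))
st(); rel(tgt(0,-29,14,0),Rt()); where()
s=read_camera('side')[:,:,::-1];t=read_camera('top')[:,:,::-1]
crop(s,220,120,320,200,7,'pics/m1.png');crop(t,300,130,380,210,7,'pics/m2.png')
E
```

```text
t 12.95 pos [ 0.5963 -0.1895  0.1387] z [ 0.627 -0.083 -0.774] ypsi 1.4514 F [-0.35  0.43  0.33] w -0.001
row [0.0226, -0.0079, 0.0927, -0.0036, -0.0041, 0.0008]
u -0.9 y -19.95 n 109.28 F fan xyz [-0.4   0.39  0.33] t 12.95 w -0.001
```

View pics/k.png

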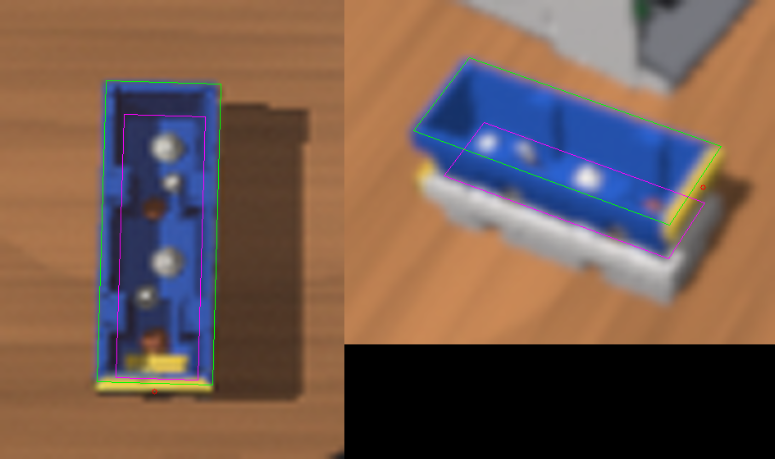

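View pics/m1.png

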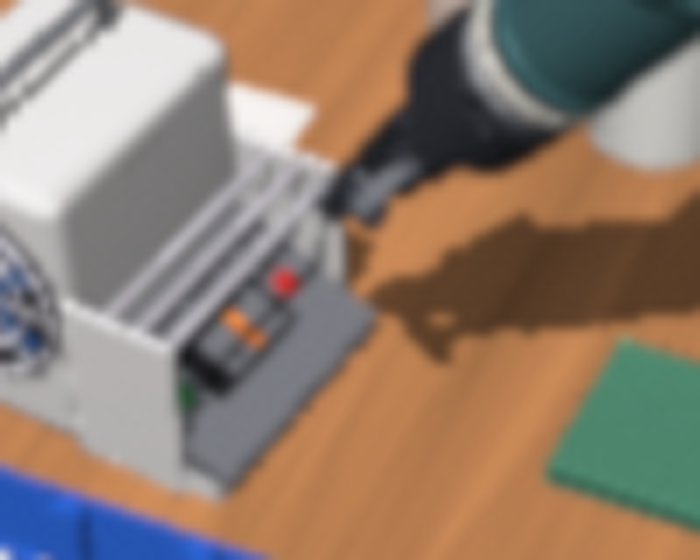

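View pics/m2.png

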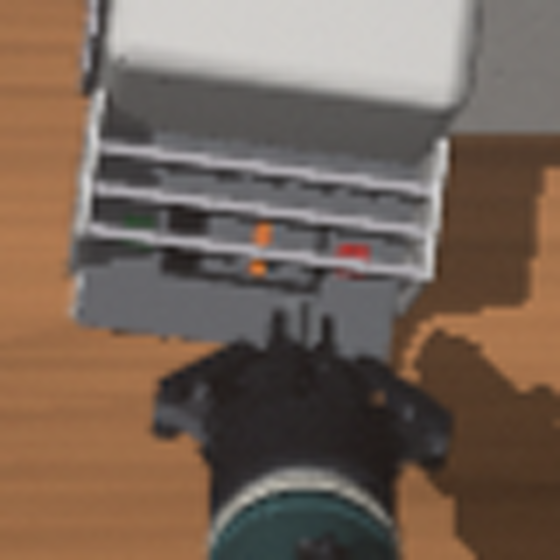

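```bash
cat >> sw.py <<'E'
def Rt(deg=42,b=10):
    a=np.radians(deg);b=np.radians(b);d=np.sin(a)*fx-np.cos(a)*Z; z=np.cos(b)*d-np.sin(b)*fy;y=np.cos(b)*fy+np.sin(b)*d;return Rn.from_matrix(np.c_[np.cross(y,z),y,z])
def tgt(u,y,n,back=0):
    L=(-105+u*c25-n*s25, y, 40+u*s25+n*c25)
    return pt(p,[L])[0]-back/1000*Rt().as_matrix()[:,2]
E
python3 - <<'E'
from sw import *
where(); rel(tgt(-2,-28,17,60),Rt())
E
```

```text
u -0.93 y -20.53 n 111.95 F fan xyz [-0.61 -0.01 -0.3 ] t 13.05 w -0.0
row [0.0274, 0.0034, 0.0326, 0.0515, -0.014, 0.0022]
```

Emit:
{"method": "apply_moves", "body": {
  "plan": [
    [[0.013, 0.002, 0, 0.026, -0.007, 0.001, 1], [0.027, 0.003, 0, 0.051, -0.014, 0.002, 1], [0.027, 0.003, 0.01, 0.051, -0.014, 0.002, 1], [0.027, 0.003, 0.02, 0.051, -0.014, 0.002, 1], [0.027, 0.003, 0.032, 0.051, -0.014, 0.002, 1], [0.027, 0.003, 0.032, 0.051, -0.014, 0.002, 1], [0.027, 0.003, 0.032, 0.051, -0.014, 0.002, 1], [0.027, 0.003, 0.032, 0.051, -0.014, 0.002, 1]]
  ]
}}

```text
time: 13.72
tool_pos: [0.5891, -0.1961, 0.1071]
tcp_rot: [0.226, 2.403, -0.276]
wrist_force: [-0.5, 0.4, -0.1]
width: 0.0
```

```bash
python3 - <<'E'
from sw import *
where();st(); rel(tgt(-2,-28,17,0),Rt())
s=read_camera('side')[:,:,::-1];t=read_camera('top')[:,:,::-1]
crop(s,220,120,320,200,6,'pics/m3.png');crop(t,300,130,380,210,6,'pics/m4.png')
E
```

```text
u -20.11 y -27.34 n 83.39 F fan xyz [-0.56  0.32 -0.13] t 13.7167 w 0.0
t 13.7167 pos [ 0.5891 -0.1961  0.1071] z [ 0.628 -0.258 -0.734] ypsi 1.3303 F [-0.52  0.38 -0.13] w 0.0
row [0.0017, 0.0121, 0.0677, -0.0036, -0.0018, -0.0005]
```

View pics/m3.png

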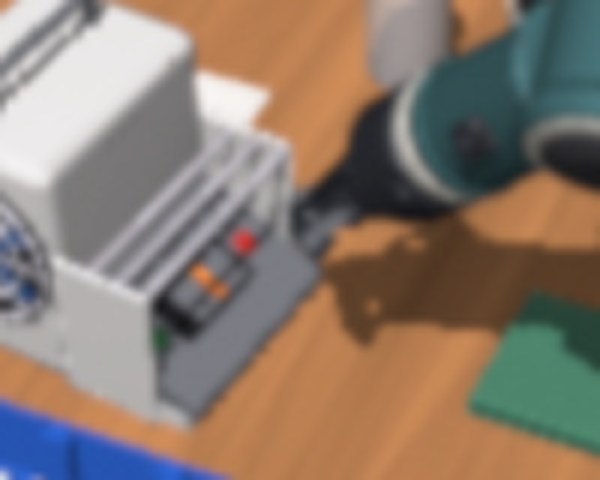

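View pics/m4.png

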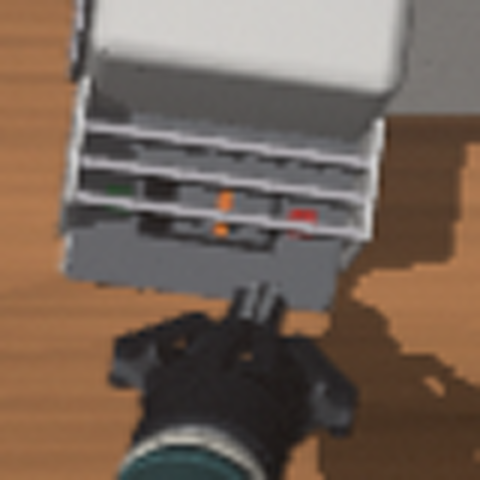

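Emit:
{"method": "apply_moves", "body": {
  "plan": [
    [[0.001, 0.006, 0, -0.004, -0.002, 0, 1], [0.002, 0.012, 0.005, -0.004, -0.002, 0, 1], [0.002, 0.012, 0.018, -0.004, -0.002, 0, 1], [0.002, 0.012, 0.032, -0.004, -0.002, 0, 1], [0.002, 0.012, 0.046, -0.004, -0.002, 0, 1], [0.002, 0.012, 0.056, -0.004, -0.002, 0, 1], [0.002, 0.012, 0.06, -0.004, -0.002, 0, 1], [0.002, 0.012, 0.06, -0.004, -0.002, 0, 1]]
  ]
}}

```text
time: 14.48
tool_pos: [0.6282, -0.2028, 0.0741]
tcp_rot: [0.219, 2.426, -0.245]
wrist_force: [0.2, 0.1, 0.0]
width: -0.004
```

```bash
python3 - <<'E'
from sw import *
where();st(); rel(tgt(-2,-28,12,0),Rt())
s=read_camera('side')[:,:,::-1];t=read_camera('top')[:,:,::-1]
crop(s,220,120,300,200,7,'pics/m5.png');crop(t,300,130,380,210,7,'pics/m6.png')
E
```

```text
u 1.86 y -29.63 n 36.75 F fan xyz [0.22 0.1  0.04] t 14.4833 w -0.004
t 14.4833 pos [ 0.6282 -0.2028  0.0741] z [ 0.617 -0.233 -0.751] ypsi 1.3463 F [0.23 0.08 0.04] w -0.004
row [0.0103, 0.0052, 0.0223, 0.0041, -0.0087, -0.0006]
```

View pics/m5.png

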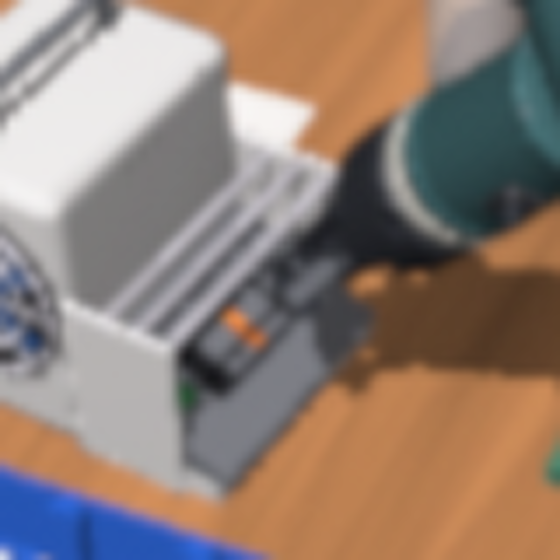

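View pics/m6.png

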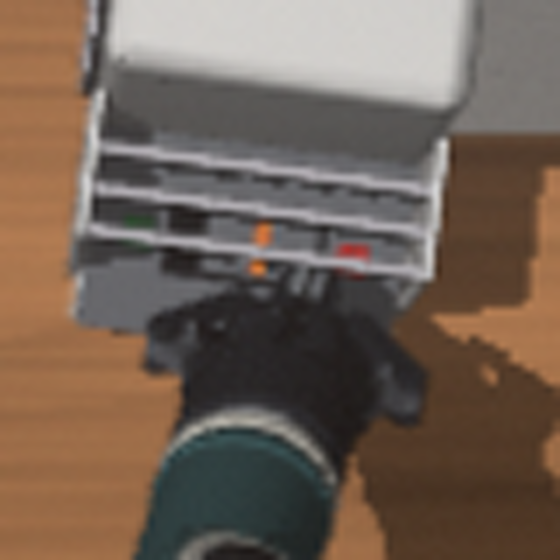

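Emit:
{"method": "apply_moves", "body": {
  "plan": [
    [[0.004, 0.002, 0, 0.004, -0.008, 0, 1], [0.008, 0.004, 0, 0.004, -0.008, 0, 1], [0.008, 0.004, 0.004, 0.004, -0.008, 0, 1], [0.008, 0.004, 0.008, 0.004, -0.008, 0, 1], [0.008, 0.004, 0.012, 0.004, -0.008, 0, 1], [0.008, 0.004, 0.015, 0.004, -0.008, 0, 1], [0.008, 0.004, 0.015, 0.004, -0.008, 0, 1], [0.008, 0.004, 0.015, 0.004, -0.008, 0, 1]]
  ]
}}

```text
time: 15.25
tool_pos: [0.6318, -0.2034, 0.0708]
tcp_rot: [0.22, 2.43, -0.244]
wrist_force: [0.5, 0.4, 0.9]
width: -0.005
```

```bash
python3 - <<'E'
from sw import *
where();st(); rel(tgt(-2,-28,10,0),Rt())
E
```

```text
u 3.84 y -29.8 n 32.24 F fan xyz [0.46 0.48 0.87] t 15.25 w -0.005
t 15.25 pos [ 0.6318 -0.2034  0.0708] z [ 0.614 -0.232 -0.754] ypsi 1.3467 F [0.51 0.42 0.87] w -0.005
row [0.0115, 0.0049, 0.0194, 0.0043, -0.01, -0.0007]
```

```bash
python3 - <<'E'
from sw import *
s=readout.read_state();print(s['q'].round(3),s['joint_torque'].round(2),s['wrist_force'])
E
```

```text
[-0.343  0.124  2.299 -1.309  0.012 -0.428] [-1.000e-02 -3.573e+01 -2.894e+01 -4.000e-02 -8.700e-01 -0.000e+00] [0.5103927  0.4245027  0.87100681]
```

```bash
cat > ik.py <<'E'
import numpy as np
L1,L2,Lt,h0=.52,.565,.346,.241
def ik(r,z,phi):
    wr=r-Lt*np.sin(phi);wz=z+Lt*np.cos(phi)-h0
    D=np.hypot(wr,wz);c=(D*D-L1*L1-L2*L2)/(2*L1*L2);q3=np.arccos(c)
    q2=np.arctan2(wr,wz)-np.arctan2(L2*np.sin(q3),L1+L2*np.cos(q3))
    return q2,q3,np.pi-phi-q2-q3
E
python3 - <<'E'
from sw import *
from ik import ik
for y in(-28,-10):
  for n in (20,5):
    X=tgt(-2,y,n);r=np.hypot(X[0],X[1]);print(y,n,X.round(4),np.arctan2(X[1],X[0]))
    for ph in(25,30,34,38,40,42): print(ph,np.round(ik(r,X[2],np.radians(ph)),3))
print(ik(.6638,.0708,np.radians(41)),ik(.6743,.230,0))
E
```

```text
-28 20 [ 0.6319 -0.2016  0.0573] -0.30887943475077884
25 [0.192 2.117 0.395]
30 [0.17  2.179 0.269]
34 [0.157 2.227 0.164]
38 [0.151 2.272 0.056]
40 [ 0.15   2.293 -0.   ]
42 [ 0.151  2.314 -0.057]
-28 5 [ 0.6382 -0.2024  0.0437] -0.3070477166220159
25 [0.223 2.111 0.371]
30 [0.203 2.173 0.243]
34 [0.192 2.22  0.137]
38 [0.187 2.264 0.027]
40 [ 0.187  2.286 -0.029]
42 [ 0.189  2.306 -0.086]
-10 20 [ 0.6339 -0.1838  0.0573] -0.2821203017460436
25 [0.187 2.124 0.394]
30 [0.164 2.186 0.268]
34 [0.152 2.233 0.163]
38 [0.145 2.278 0.055]
40 [ 1.45e-01  2.30e+00 -1.00e-03]
42 [ 0.146  2.321 -0.058]
-10 5 [ 0.6402 -0.1845  0.0437] -0.2805301577381301
25 [0.218 2.118 0.369]
30 [0.197 2.179 0.241]
34 [0.187 2.226 0.135]
38 [0.182 2.271 0.026]
40 [ 0.182  2.292 -0.03 ]
42 [ 0.184  2.313 -0.088]
(np.float64(0.12448740682173365), np.float64(2.2978469309260485), np.float64(0.0036733225243357204)) (np.float64(0.2618834889643834), np.float64(1.6094708922595236), np.float64(1.2702382723658863))
```

```bash
cat >> sw.py <<'E'
def Rt(deg=35,az=-.34):
    a=np.radians(deg);z=np.r_[np.sin(a)*np.cos(az),np.sin(a)*np.sin(az),-np.cos(a)];y=fy-(fy@z)*z;y/=np.linalg.norm(y);return Rn.from_matrix(np.c_[np.cross(y,z),y,z])
E
python3 - <<'E'
from sw import *
print(Rt().as_matrix().round(3), (Rt().as_matrix()[:,1]@Z))
R=Rt().as_matrix(); nrm=-s25*fx+c25*Z; print('dn per e',R[:,0]@nrm,'per y',R[:,1]@nrm)
where(); rel(tgt(-4,-28,10,40),Rt())
E
```

```text
[[-0.821  0.185  0.541]
 [ 0.094  0.977 -0.191]
 [-0.564 -0.106 -0.819]] -0.10607028823276682
dn per e -0.16179185137027402 per y -0.1267239160590336
u 3.84 y -29.8 n 32.24 F fan xyz [0.46 0.48 0.87] t 15.25 w -0.005
row [0.0094, 0.0036, -0.0209, -0.0101, 0.0323, -0.007]
```

Emit:
{"method": "apply_moves", "body": {
  "plan": [
    [[0.003, 0.001, -0.01, 0, 0, 0, 1], [0.006, 0.003, -0.02, -0.002, 0.005, -0.002, 1], [0.009, 0.004, -0.021, -0.005, 0.015, -0.004, 1], [0.009, 0.004, -0.021, -0.01, 0.025, -0.007, 1], [0.009, 0.004, -0.021, -0.01, 0.032, -0.007, 1], [0.009, 0.004, -0.021, -0.01, 0.032, -0.007, 1], [0.009, 0.004, -0.021, -0.01, 0.032, -0.007, 1], [0.009, 0.004, -0.021, -0.01, 0.032, -0.007, 1]]
  ]
}}

```text
time: 15.92
tool_pos: [0.613, -0.1933, 0.0809]
tcp_rot: [0.195, 2.536, -0.207]
wrist_force: [0.0, -0.0, -0.5]
width: 0.002
```

```bash
python3 - <<'E'
from sw import *
where(); rel(tgt(-4,-28,10,40),Rt());rel(tgt(-4,-28,10,0),Rt());print(readout.read_state()['q'].round(3))
E
```

```text
u -9.93 y -21.9 n 49.71 F fan xyz [ 0.02 -0.   -0.48] t 15.9167 w 0.002
row [0.0006, -0.0009, 0.0006, 0.0005, 0.0002, -0.0]
row [0.0006, -0.001, 0.0406, 0.0005, 0.0002, -0.0]
[-0.347  0.076  2.269  0.031  0.186 -1.793]
```

Emit:
{"method": "apply_moves", "body": {
  "plan": [
    [[0.0005, -0.001, 0.007, 0, 0, 0, 1], [0.0005, -0.001, 0.014, 0, 0, 0, 1], [0.0005, -0.001, 0.021, 0, 0, 0, 1], [0.0005, -0.001, 0.027, 0, 0, 0, 1], [0.0005, -0.001, 0.032, 0, 0, 0, 1], [0.0005, -0.001, 0.036, 0, 0, 0, 1], [0.0005, -0.001, 0.039, 0, 0, 0, 1], [0.0005, -0.001, 0.039, 0, 0, 0, 1]]
  ]
}}

```text
time: 16.58
tool_pos: [0.6332, -0.2021, 0.0476]
tcp_rot: [0.196, 2.536, -0.209]
wrist_force: [-0.4, 0.7, 0.4]
width: 0.002
```

```bash
python3 - <<'E'
from sw import *
where(); rel(tgt(-4,-28,5,0),Rt());print(readout.read_state()['q'].round(3))
s=read_camera('side')[:,:,::-1];t=read_camera('top')[:,:,::-1]
crop(s,220,120,300,200,7,'pics/m7.png');crop(t,300,130,380,210,7,'pics/m8.png')
E
```

```text
u -4.85 y -28.31 n 10.65 F fan xyz [-0.5  0.6  0.4] t 16.5833 w 0.002
row [0.0001, 0.001, 0.0056, -0.0, 0.0001, -0.0]
[-0.349  0.175  2.239  0.045  0.117 -1.808]
```

View pics/m7.png

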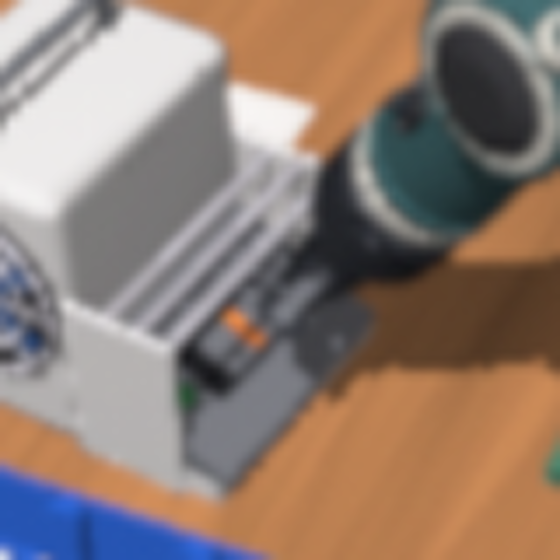

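View pics/m8.png

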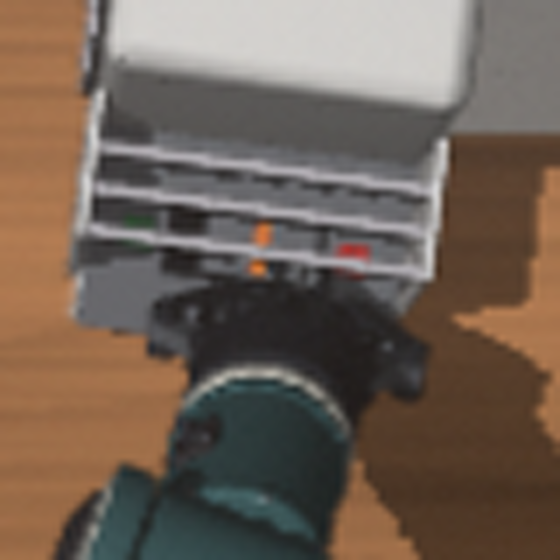

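Emit:
{"method": "apply_moves", "body": {
  "plan": [
    [[0, 0, 0.0007, 0, 0, 0, 1], [0, 0, 0.0014, 0, 0, 0, 1], [0, 0, 0.0021, 0, 0, 0, 1], [0, 0, 0.0028, 0, 0, 0, 1], [0, 0, 0.0035, 0, 0, 0, 1], [0, 0, 0.004, 0, 0, 0, 1], [0, 0, 0.004, 0, 0, 0, 1], [0, 0, 0.004, 0, 0, 0, 1]]
  ]
}}

```text
time: 17.35
tool_pos: [0.6355, -0.2029, 0.0453]
tcp_rot: [0.196, 2.535, -0.209]
wrist_force: [-0.7, -0.1, -0.6]
width: -0.001
```

```bash
python3 - <<'E'
from sw import *
where()
E
```

```text
u -3.65 y -28.84 n 7.58 F fan xyz [-0.65 -0.14 -0.57] t 17.35 w -0.001
```

Emit:
{"method": "apply_moves", "body": {
  "plan": [
    [[0, 0, 0.0007, 0, 0, 0, 1], [0, 0, 0.0014, 0, 0, 0, 1], [0, 0, 0.0021, 0, 0, 0, 1], [0, 0, 0.0025, 0, 0, 0, 1], [0, 0, 0.003, 0, 0, 0, 1], [0, 0, 0.003, 0, 0, 0, 1], [0, 0, 0.003, 0, 0, 0, 1], [0, 0, 0.003, 0, 0, 0, 1]]
  ]
}}

```text
time: 18.02
tool_pos: [0.6372, -0.2035, 0.0429]
tcp_rot: [0.196, 2.535, -0.209]
wrist_force: [-0.2, 0.1, -0.2]
width: -0.003
```

```bash
python3 - <<'E'
from sw import *
where()
E
```

```text
u -3.14 y -29.25 n 4.68 F fan xyz [-0.17  0.13 -0.25] t 18.0167 w -0.003
```

Emit:
{"method": "apply_moves", "body": {
  "plan": [
    [[0, 0, 0.0005, 0, 0, 0, 1], [0, 0, 0.001, 0, 0, 0, 1], [0, 0, 0.0015, 0, 0, 0, 1], [0, 0, 0.002, 0, 0, 0, 1], [0, 0, 0.002, 0, 0, 0, 1], [0, 0, 0.002, 0, 0, 0, 1], [0, 0, 0.002, 0, 0, 0, 1], [0, 0, 0.002, 0, 0, 0, 1]]
  ]
}}

```text
time: 18.68
tool_pos: [0.6382, -0.2039, 0.0413]
tcp_rot: [0.196, 2.535, -0.209]
wrist_force: [-0.3, 0.1, -0.4]
width: -0.0
```

```bash
python3 - <<'E'
from sw import *
where()
E
```

```text
u -2.84 y -29.5 n 2.72 F fan xyz [-0.3   0.05 -0.41] t 18.6833 w -0.0
```

Emit:
{"method": "apply_moves", "body": {
  "plan": [
    [[0, 0, 0.0005, 0, 0, 0, 1], [0, 0, 0.001, 0, 0, 0, 1], [0, 0, 0.0015, 0, 0, 0, 1], [0, 0, 0.002, 0, 0, 0, 1], [0, 0, 0.002, 0, 0, 0, 1], [0, 0, 0.002, 0, 0, 0, 1], [0, 0, 0.002, 0, 0, 0, 1], [0, 0, 0.002, 0, 0, 0, 1]]
  ]
}}

```text
time: 19.35
tool_pos: [0.6393, -0.2043, 0.0396]
tcp_rot: [0.196, 2.535, -0.209]
wrist_force: [0.1, 0.4, 0.6]
width: -0.008
```

```bash
python3 - <<'E'
from sw import *
where()
s=read_camera('side')[:,:,::-1]
crop(s,230,140,290,190,10,'pics/m9.png')
E
```

```text
u -2.51 y -29.76 n 0.76 F fan xyz [0.01 0.42 0.58] t 19.35 w -0.008
```

View pics/m9.png

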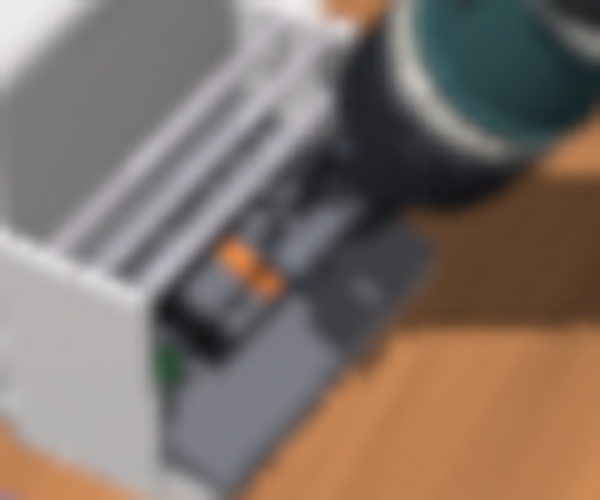

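Emit:
{"method": "apply_moves", "body": {
  "plan": [
    [[0, 0, 0.0005, 0, 0, 0, 1], [0, 0, 0.001, 0, 0, 0, 1], [0, 0, 0.0015, 0, 0, 0, 1], [0, 0, 0.0015, 0, 0, 0, 1], [0, 0, 0.0015, 0, 0, 0, 1], [0, 0, 0.0015, 0, 0, 0, 1], [0, 0, 0.0015, 0, 0, 0, 1], [0, 0, 0.0015, 0, 0, 0, 1]]
  ]
}}

```text
time: 20.07
tool_pos: [0.6401, -0.2045, 0.0385]
tcp_rot: [0.196, 2.535, -0.209]
wrist_force: [-1.4, 0.3, 2.1]
width: 0.001
```

```bash
python3 - <<'E'
from sw import *
where()
E
```

```text
u -2.24 y -29.93 n -0.66 F fan xyz [-1.46  0.17  2.1 ] t 20.0667 w 0.001
```

Emit:
{"method": "apply_moves", "body": {
  "plan": [
    [[0, 0, 0.0004, 0, 0, 0, 1], [0, 0, 0.0008, 0, 0, 0, 1], [0, 0, 0.0008, 0, 0, 0, 1], [0, 0, 0.0008, 0, 0, 0, 1], [0, 0, 0.0008, 0, 0, 0, 1], [0, 0, 0.0008, 0, 0, 0, 1], [0, 0, 0.0008, 0, 0, 0, 1], [0, 0, 0.0008, 0, 0, 0, 1]]
  ]
}}

```text
time: 20.73
tool_pos: [0.6404, -0.2046, 0.0381]
tcp_rot: [0.196, 2.535, -0.209]
wrist_force: [-6.6, 2.6, 7.7]
width: -0.003
```

```bash
python3 - <<'E'
from sw import *
where()
E
```

```text
u -2.15 y -29.95 n -1.05 F fan xyz [-6.87  1.78  7.73] t 20.7333 w -0.003
```

```bash
python3 - <<'E'
from sw import *
R=Rn.from_rotvec(readout.read_state()['tcp_rot']).as_matrix(); print('fy in tool',R.T@fy,'normal',R.T@(-s25*fx+c25*Z))
E
```

```text
fy in tool [-1.33021604e-04  9.91694382e-01 -1.28616621e-01] normal [-0.16318344 -0.12691414 -0.97839867]
```

Emit:
{"method": "apply_moves", "body": {
  "plan": [
    [[0, 0, -0.0022, 0, 0, 0, 1], [0, 0, -0.0022, 0, 0, 0, 1], [0, 0.001, -0.0022, 0, 0, 0, 1], [0, 0.002, -0.0025, 0, 0, 0, 1], [0, 0.003, -0.0026, 0, 0, 0, 1], [0, 0.004, -0.0027, 0, 0, 0, 1], [0, 0.004, -0.0027, 0, 0, 0, 1], [0, 0.004, -0.0027, 0, 0, 0, 1]]
  ]
}}

```text
time: 21.4
tool_pos: [0.6398, -0.2001, 0.0394]
tcp_rot: [0.195, 2.535, -0.209]
wrist_force: [0.3, 0.2, 0.1]
width: -0.002
```

```bash
python3 - <<'E'
from sw import *
where()
E
```

```text
u -2.59 y -25.58 n 0.51 F fan xyz [0.28 0.28 0.12] t 21.4 w -0.002
```

Emit:
{"method": "apply_moves", "body": {
  "plan": [
    [[0, 0.001, -0.0001, 0, 0, 0, 1], [0, 0.002, -0.0003, 0, 0, 0, 1], [0, 0.003, -0.0004, 0, 0, 0, 1], [0, 0.004, -0.0005, 0, 0, 0, 1], [0, 0.005, -0.0006, 0, 0, 0, 1], [0, 0.005, -0.0006, 0, 0, 0, 1], [0, 0.005, -0.0006, 0, 0, 0, 1], [0, 0.005, -0.0006, 0, 0, 0, 1]]
  ]
}}

```text
time: 22.07
tool_pos: [0.6405, -0.1952, 0.0395]
tcp_rot: [0.196, 2.535, -0.209]
wrist_force: [0.4, -0.4, -0.1]
width: -0.004
```

```bash
python3 - <<'E'
from sw import *
where()
E
```

```text
u -2.44 y -20.68 n 0.62 F fan xyz [ 0.45 -0.32 -0.1 ] t 22.0667 w -0.004
```

Emit:
{"method": "apply_moves", "body": {
  "plan": [
    [[0, 0.001, -0.0001, 0, 0, 0, 1], [0, 0.002, -0.0003, 0, 0, 0, 1], [0, 0.003, -0.0004, 0, 0, 0, 1], [0, 0.004, -0.0005, 0, 0, 0, 1], [0, 0.004, -0.0005, 0, 0, 0, 1], [0, 0.004, -0.0005, 0, 0, 0, 1], [0, 0.004, -0.0005, 0, 0, 0, 1], [0, 0.004, -0.0005, 0, 0, 0, 1]]
  ]
}}

```text
time: 22.73
tool_pos: [0.6409, -0.1915, 0.0395]
tcp_rot: [0.196, 2.535, -0.209]
wrist_force: [0.2, -2.8, -0.5]
width: 0.002
```

```bash
python3 - <<'E'
from sw import *
where()
s=read_camera('side')[:,:,::-1];t=read_camera('top')[:,:,::-1]
crop(s,230,140,290,190,10,'pics/n1.png');crop(t,310,145,360,185,12,'pics/n2.png')
E
```

```text
u -2.49 y -16.9 n 0.59 F fan xyz [ 0.49 -2.73 -0.53] t 22.7333 w 0.002
```

View pics/n1.png

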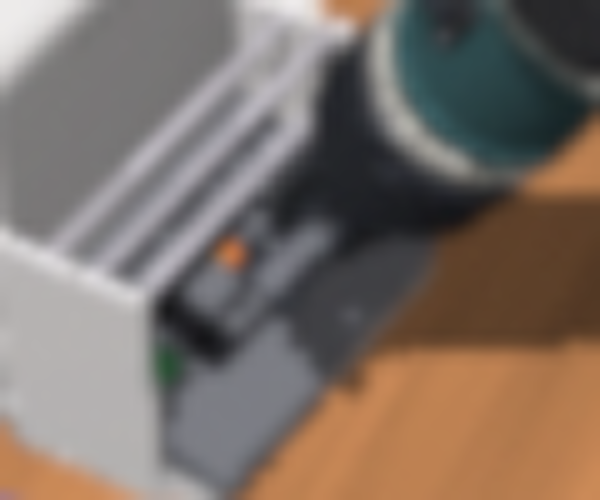

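View pics/n2.png

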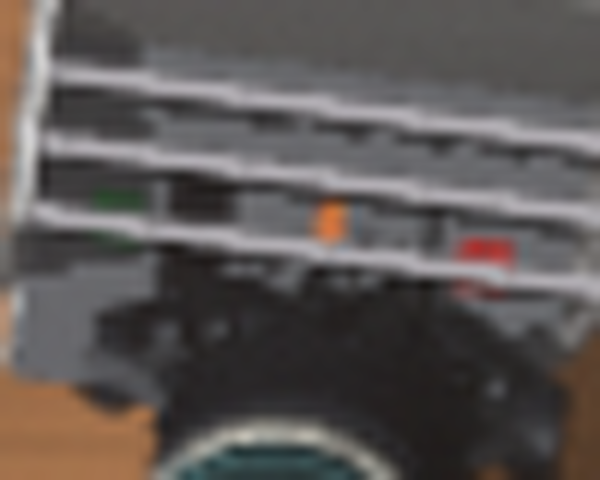

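Emit:
{"method": "apply_moves", "body": {
  "plan": [
    [[0, 0.001, -0.0001, 0, 0, 0, 1], [0, 0.002, -0.0003, 0, 0, 0, 1], [0, 0.003, -0.0004, 0, 0, 0, 1], [0, 0.004, -0.0005, 0, 0, 0, 1], [0, 0.005, -0.0006, 0, 0, 0, 1], [0, 0.005, -0.0006, 0, 0, 0, 1], [0, 0.005, -0.0006, 0, 0, 0, 1], [0, 0.005, -0.0006, 0, 0, 0, 1]]
  ]
}}

```text
time: 23.5
tool_pos: [0.6416, -0.1861, 0.0395]
tcp_rot: [0.195, 2.535, -0.209]
wrist_force: [-0.4, -2.5, 0.6]
width: 0.002
```

```bash
python3 - <<'E'
from sw import *
where()
t=read_camera('top')[:,:,::-1]
crop(t,310,145,360,185,12,'pics/n3.png')
E
```

```text
u -2.42 y -11.46 n 0.54 F fan xyz [-0.1  -2.48  0.58] t 23.5 w 0.002
```

View pics/n3.png

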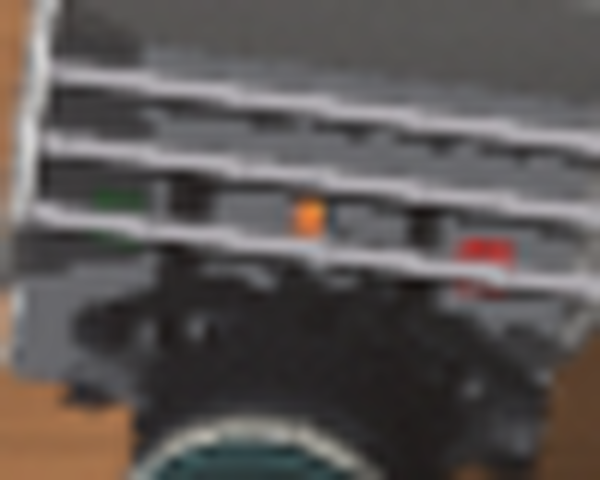

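Emit:
{"method": "apply_moves", "body": {
  "plan": [
    [[0, 0.001, -0.0001, 0, 0, 0, 1], [0, 0.002, -0.0003, 0, 0, 0, 1], [0, 0.003, -0.0004, 0, 0, 0, 1], [0, 0.004, -0.0005, 0, 0, 0, 1], [0, 0.005, -0.0006, 0, 0, 0, 1], [0, 0.005, -0.0006, 0, 0, 0, 1], [0, 0.005, -0.0006, 0, 0, 0, 1], [0, 0.005, -0.0006, 0, 0, 0, 1]]
  ]
}}

```text
time: 24.22
tool_pos: [0.6421, -0.1811, 0.0394]
tcp_rot: [0.195, 2.535, -0.209]
wrist_force: [1.1, -0.1, 0.2]
width: 0.001
```

```bash
python3 - <<'E'
from sw import *
where()
t=read_camera('top')[:,:,::-1]
crop(t,310,145,360,185,12,'pics/n4.png')
E
```

```text
u -2.49 y -6.47 n 0.47 F fan xyz [1.12 0.08 0.2 ] t 24.2167 w 0.001
```

View pics/n4.png

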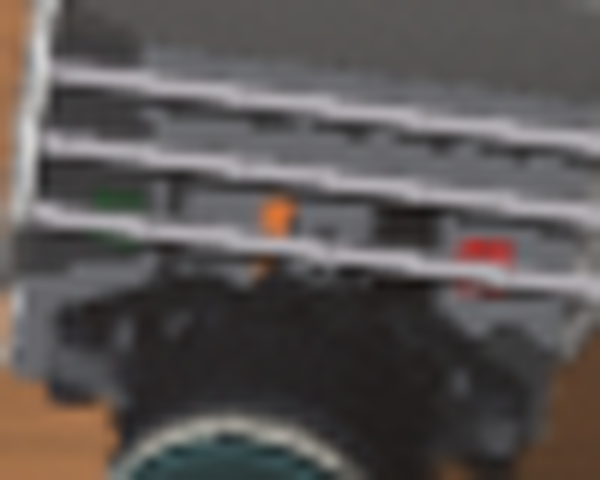

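Emit:
{"method": "apply_moves", "body": {
  "plan": [
    [[0, -0.002, 0, 0, 0, 0, 1], [0, -0.006, 0, 0, 0, 0, 1], [0, -0.009, 0.0, 0, 0, 0, 1], [0, -0.009, -0.01, 0, 0, 0, 1], [0, -0.009, -0.03, 0, 0, 0, 1], [0, -0.009, -0.055, 0, 0, 0, 1], [0, -0.009, -0.085, 0, 0, 0, 1], [0, -0.009, -0.115, 0, 0, 0, 1]]
  ]
}}

```text
time: 24.93
tool_pos: [0.5767, -0.1675, 0.1349]
tcp_rot: [0.196, 2.536, -0.208]
wrist_force: [-0.2, 0.5, 0.4]
width: -0.001
```

Emit:
{"method": "apply_moves", "body": {
  "plan": [
    [[0, 0, -0.03, 0, 0, 0, 1], [0, 0, -0.06, 0, 0, 0, 1], [0, 0, -0.09, 0, 0, 0, 1], [0, 0, -0.11, 0, 0, 0, 1], [0, 0, -0.12, 0, 0, 0, 1], [0, 0, -0.12, 0, 0, 0, 1], [0, 0, -0.12, 0, 0, 0, 1], [0, 0, -0.12, 0, 0, 0, 1]]
  ]
}}

```text
time: 25.6
tool_pos: [0.5126, -0.1449, 0.2311]
tcp_rot: [0.196, 2.537, -0.208]
wrist_force: [0.3, 0.1, -0.5]
width: -0.004
```

```bash
python3 - <<'E'
from sw import *
from fan import ov
where();st()
s=read_camera('side')[:,:,::-1];t=read_camera('top')[:,:,::-1]
cv2.imwrite('pics/z_t.png',t);cv2.imwrite('pics/z_s.png',s)
ov('top',t,p,(308,140,372,186),12,'pics/z1.png',h=-3.7,slide=7)
E
```

```text
u -41.79 y 14.81 n 230.33 F fan xyz [ 0.32  0.16 -0.48] t 25.6 w -0.004
t 25.6 pos [ 0.5126 -0.1449  0.2311] z [ 0.54  -0.191 -0.82 ] ypsi 1.3837 F [ 0.33  0.12 -0.48] w -0.004
```

View pics/z1.png

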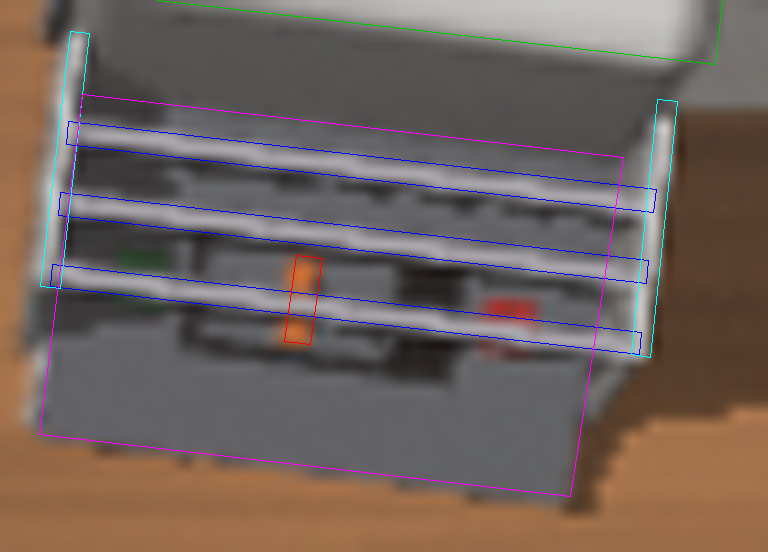

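View pics/z_s.png

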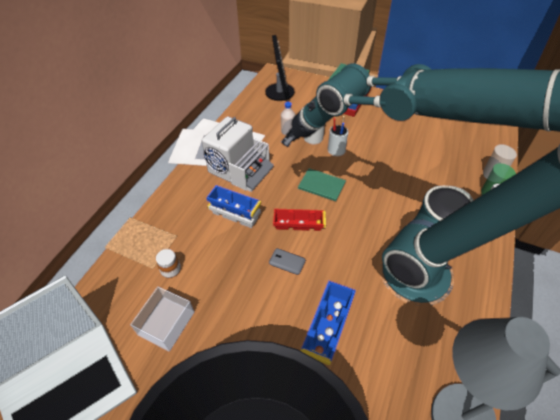

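The orange ridge sits at the on position (the same small bias to the left as it had at off). The tray stack is intact and the arm is clear. Handing in.

```bash
python3 - <<'E'
from workcell import bot
print(bot.finish_job())
E
```

```text
the job is handed in; nothing more can be done
None
```

I set the smaller blue tray end for end on the white tray's lugs and let go. I then pushed the fan switch across its detent to the green end and handed the job in at about 26 s.

**Tray:** The blue underside met the lugs about 45 mm above the desk. After I let go, an outline of the target pose matched both camera views to about a pixel (roughly 3 mm), with the yellow ends opposite. The white tray looked unmoved. The two cameras disagreed by about 3 mm on where it stood, so I aimed between them.

**Switch:** I touched the panel first and found it about 3.7 mm below its middle setting. The ridge moved about 13 mm in the top view. After I pulled back, the last picture showed it at the on position, about 1 mm to the green side of where I predicted, which is the same small bias as at off. The joint value itself could not be read. The highest force I read on the fan was about 10 N, from feeling for the panel.

**What didn't go to plan:** The first approach to the switch, tilted about 42°, ran into a wrist joint limit without touching anything. I backed off and used a 35° tilt instead.

The other things on the desk looked undisturbed, and the arm ended clear of everything.

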